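# Close the spring-lidded supply case under the shelf on the glass screen

## Task

Close the grey case of coin rolls that stands half under the shelf on the glass screen: first fold its two end flaps flat down, in either order, and only then bring over the springy lid that leans back beneath the shelf and press its front edge down until it snaps and stays fully shut. Press gently, do not crush the case, and leave the hand stamp and the tape dispenser beside it where they are.

Things in the scene. Friction and masses are not known exactly. Their poses are not given: they have to be found in the camera images.
- case: open grey plastic case fixed to the counter, 100 (x) x 190 (y) x 80 mm high, walls 4 mm, packed with paper coin rolls that end 22 mm below the rim. Origin: centre of its underside; its -x side is the front, toward the robot; z up. Two end flaps hinge on its +y and -y rims, the lid on its +x (far) rim
- flap_left (a joint): angle of the end flap hinged on the case's +y rim: 0 = folded flat inward, 1.57 = upright, more = leaning outward. Plate 82 (along x) x 62 x 3 mm; hinge line along the case's x at case y = +93, z = 76.5 mm. Stiff crease: it stays where it is left
- flap_right (a joint): the same for the end flap on the -y rim (hinge line at case y = -93, z = 76.5 mm)
- lid (a joint): angle of the lid: 0 shut, 1.57 upright, more = leaning away under the shelf. Plate 110 (hinge to front edge) x 186 x 4 mm; a 28 mm lip at its free edge points down over the front wall when shut. It springs open again (about 1 N at the edge) unless snapped in: a sprung catch in the middle of the front wall resists from 17 mm before shut, takes 10 to 15 N at the free edge to pass, then holds it
- lid_edge (a point): middle of the lid's free edge at its outer face, 110 mm from the hinge (moves with the lid)
- lid_hinge (a point): middle of the lid's hinge line, at case x = +50, z = 81 mm; the line runs along the case's y
- flap_left_edge (a point): middle of the free edge of the +y end flap, 62 mm from its hinge
- flap_right_edge (a point): middle of the free edge of the -y end flap, 62 mm from its hinge
- shelf: fixed grey shelf board, 114 (x) x 600 (y) mm, underside 370, top 386 mm above the counter; its front edge hangs over the lid. It is carried by a clear glass screen: upright pane along y from the counter to above the shelf, near face 117 mm behind the shelf's front edge. Origin: on the counter below the middle of the front edge; x points to the glass
- wood_stamp: hand stamp with wooden handle, 30 mm wide, 75 mm high, standing left of the case; origin centre of underside
- tape: tape dispenser, 42 x 126 x 92 mm, right of the case; origin centre of underside

How it is judged:
By the outcome, as a careful person would: the job done as asked, in the order asked, and still so for the second after the job is handed in, with the robot touching nothing.
It also fails if it takes over 51 s, if anything falls off the work surface, if the arm or the gripper's body presses on something with over 40 N, if the wrist force passes 120 N, or if a joint passes its speed limit or range.

## Robot

A 6-joint arm with a two-finger parallel gripper is mounted at the origin on a cart in front of the work surface, level with it; the furniture and walls round the work are solid. World frame = base frame: x ahead of the robot, y to its left, z up, the work surface at z = 0. Lengths are in mm, angles in degrees, forces in N, time in s.
With the tool pointing down it reaches from about 350 to 850 mm from the base axis. Payload 8.1 kg.
Tool frame: the origin (TCP) lies between the finger pads; the fingertips stand 11 mm ahead of it and the grasp point (between the pads) lies 8 mm behind it; z points along the fingers, y is the line along which they close (so a half turn about z gives the same grasp; the last joint's range is limited). The gripper opens to 85 mm and grips with 20 to 120 N. Pads are 22 mm wide; open, the fingers measure 114 mm over their backs; the gripper's body (76 mm by 85 mm) begins 54 mm behind the grasp point. The pads swing forward as they close: fully open they stand 13 mm farther back than shut.
Start: joints at [-74.679, 7.471, 85.268, -0, 87.261, -4.893], TCP at [207.336, -563.043, 211.392] pointing down, gripper open.
Joint ranges: [-169.43, 169.43], [-51.17, 129.36], [1.28, 143.12], [-76.62, 256.62], [0, 156.53], [-152.29, 152.29]. Speed limits (degrees/s): [136.94, 136.94, 159.86, 180, 180, 180].

## Interface

Orientations are given as [roll, pitch, yaw] about the fixed x, y, z axes, in that order (R = Rz(yaw) Ry(pitch) Rx(roll)).
In Python, from bench import r, snapshot, get_calibration gives the robot as it stands.
- The arm moves only by the tool step_arm, never from a script. Its argument "rows" is a list of rows, each a list of 2 entries, a list of its own where there are three numbers: the shift along the tool's x, y, z in mm, then the turn about the tool's z in degrees. In form: [[[tx, ty, tz], yaw], ...]. A call has 1 to 12 rows; each row is the pose to reach, as a shift and turn from the pose commanded when the call began, along the tool's axes at that moment; what a row does not reach only later rows make up. A row lasts 1/10 s, in which the tool goes at most 50 mm and 8.59 degrees, less where a joint would pass 70% of its speed; a pose out of reach is approached as far as the arm can. A call with a gripper value outside its range is refused whole. "fingers" is the opening, from 0 (shut) to 1 (fully open), set as the call begins (left out, the last holds). The fingers move at their own pace and stop on an object; "squeeze" is the grip in N (left out, the last holds). Time passes only in rows, so rows that repeat a pose let the fingers close. It gives the time, the measured TCP pose, the force, the opening and the grip force at its end, in the units of the state.
- r.sense(): the state, without advancing time (a new reading comes with each control period).
- snapshot(name): name is "side" or "top"; returns the picture (400x640x3 uint8, blue, green, red); there is no depth.
- get_calibration(name): a dict with "fovy" (degrees; the focal length in pixels is half the picture's height over the tangent of half this angle, whatever the lens; pixels are square), "cx", "cy" (the principal point, pixels), "dist" ([k1, k2, p1, p2, k3] as OpenCV has them; the pictures are not rectified), "eye" and "orientation" of the camera in the world. Camera axes: x right, y up, looking along -z (the intrinsics and any distortion apply to the point x, -y, -z); pixel columns grow to the right and rows downward; lengths in mm; the calibration is good to about 2 mm. A picture is of the moment at which its call begins. get_calibration takes no time and is no camera call.
- r.hand_in(): hands the job in; it is judged then, once.
The state is a dict: "time": time; "joint_pos": joint angles; "qd": joint speeds; "joint_efforts": joint torques, N m; "tool_pos": TCP position; "tcp_rot": TCP orientation; "ft_force": force on the tool from outside, world axes, zero at the start; "wrist_torque": the same for the moment, N m; "finger_gap": finger opening in mm; "grip_force": force on a finger pad.
Only numpy, scipy, OpenCV 4.12 (cv2) and the standard library are available. Lean on these libraries where they do the work, as an engineer would, in place of code of your own. Each camera call takes 0.05 s, during which the arm holds its last target. There are 200 camera calls.

## Working session

There is one attempt and no reset: what is moved stays moved. The work goes in short steps, Python scripts to look and compute and a tool call to move; the robot and the scene stay as the last step left them, time stands still between calls to the robot, and variables do not carry over. Pictures are saved under pics/ and viewed, at most 10 in all, crops included, and the job is handed in when it is done.

Besides the shell and the picture viewer there is one more tool, called after "Emit:" as name([rows], argument=value, ...), one row to a line, values as JSON. step_arm: Moves the arm, as the interface text tells. Its arguments: {"type":"object","properties":{"rows":{"type":"array"},"fingers":{"type":"number"},"squeeze":{"type":"number"}},"required":["rows"]}

```bash
ls; mkdir -p pics
python3 - <<'E'
from bench import r,snapshot,get_calibration
import cv2
for n in("side","top"):
    print(n,get_calibration(n)); cv2.imwrite(f"pics/{n}0.png",snapshot(n))
print(r.sense())
E
```

```text
pics
side {'fovy': 50.76795594035211, 'cx': 316.92739653023506, 'cy': 193.06079908828775, 'dist': array([-0.00204588,  0.        ,  0.        ,  0.        ,  0.        ]), 'eye': array([324.84979248, 668.78336707, 705.41725541]), 'orientation': array([  51.94403055,    1.11698833, -170.20654459])}
top {'fovy': 50.66049537426002, 'cx': 306.46006360544885, 'cy': 196.94952048355327, 'dist': array([-0.08243365,  0.        ,  0.        ,  0.        ,  0.        ]), 'eye': array([ 367.54492789, -132.83932142,  982.75039012]), 'orientation': array([  6.85032283,  -0.4389355 , -88.70003174])}
{'time': 0.1, 'joint_pos': array([-7.46800915e+01,  7.51050307e+00,  8.53231718e+01,  3.16915396e-05,
        8.72604714e+01, -4.89230848e+00]), 'qd': array([-0.0531937 , -0.00600207, -0.11044245, -0.04925618,  0.12601056,
        0.09081398]), 'joint_efforts': array([ 1.34579084e-03, -5.70950031e+01, -5.01942551e+01, -1.65401157e-04,
        8.15635838e-03,  1.11053430e-05]), 'tool_pos': array([ 207.18980838, -562.5383788 ,  210.45097749]), 'tcp_rot': array([-1.79906199e+02, -8.06063229e-03,  2.02122088e+01]), 'ft_force': array([-0.16515518,  0.0212671 ,  0.80342833]), 'wrist_torque': array([-0.03184087,  0.00880649,  0.01402988]), 'grip_force': 0.0, 'finger_gap': 85.05413716975991}
```

View pics/side0.png

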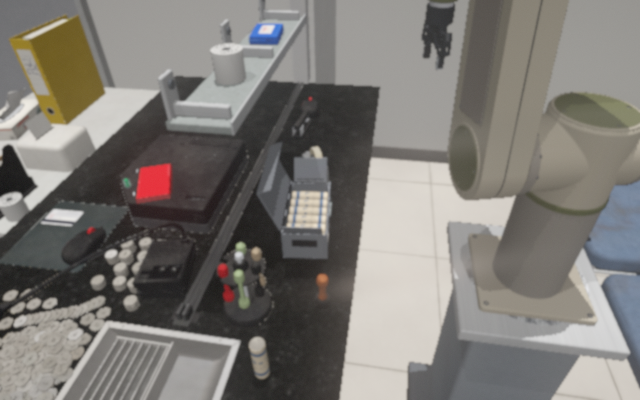

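View pics/top0.png

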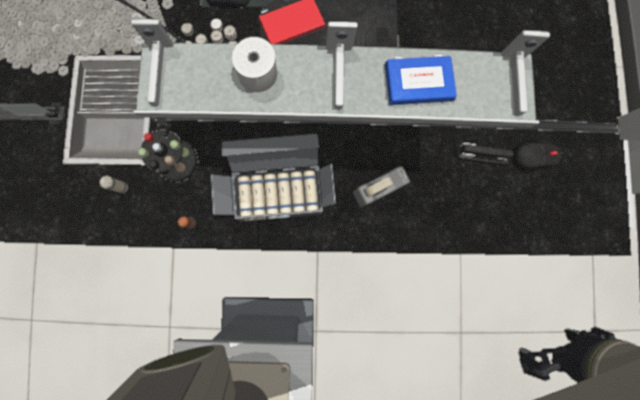

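Run:
```python
import cv2,numpy as np
a=cv2.imread("pics/top0.png")[100:240,160:430];b=cv2.imread("pics/side0.png")[130:320,210:370]
cv2.imwrite("pics/c_top.png",cv2.resize(a,None,fx=2.95,fy=2.95,interpolation=2))
cv2.imwrite("pics/c_side.png",cv2.resize(b,None,fx=3.1,fy=3.1,interpolation=2))
```

```text
(no output)
```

View pics/c_top.png

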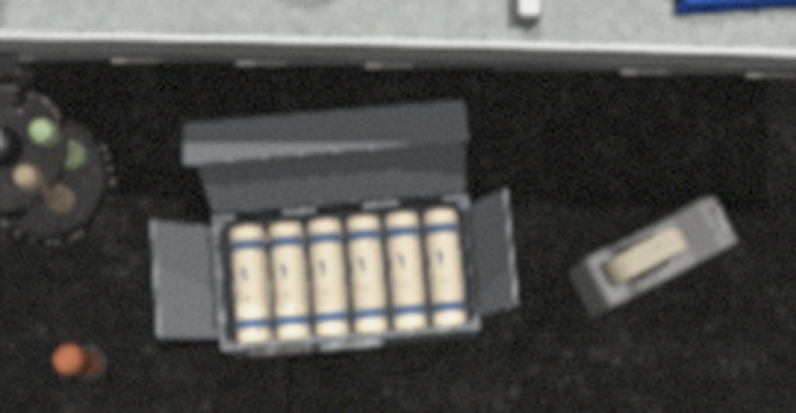

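View pics/c_side.png

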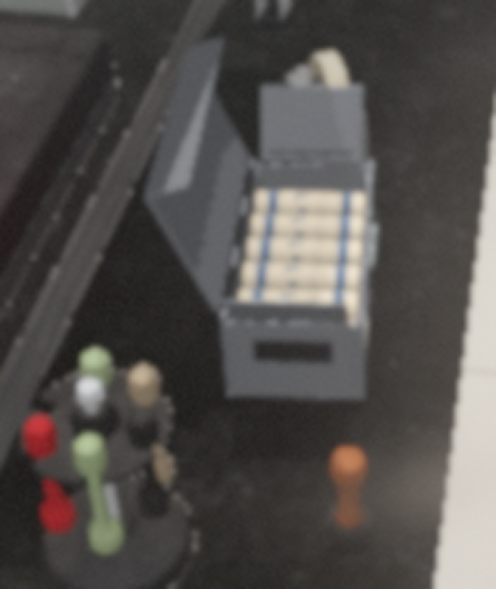

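```bash
cat > h.py <<'E'
import numpy as np,cv2
from scipy.spatial.transform import Rotation as R
from bench import r,snapshot,get_calibration
C={n:get_calibration(n) for n in("side","top")}
def mats(n):
    c=C[n];f=200/np.tan(np.radians(c["fovy"]/2))
    return np.array([[f,0,c["cx"]],[0,f,c["cy"]],[0,0,1]]),c["dist"],R.from_euler("xyz",c["orientation"],degrees=True).as_matrix(),np.array(c["eye"])
def ray(n,p):
    K,d,M,e=mats(n);q=cv2.undistortPoints(np.array([[p]],float),K,d)[0,0]
    v=M@np.array([q[0],-q[1],-1]);return e,v/np.linalg.norm(v)
def onz(n,p,z):
    e,v=ray(n,p);return e+v*(z-e[2])/v[2]
def tri(pt,ps):
    a,u=ray("top",pt);b,v=ray("side",ps)
    s=np.linalg.lstsq(np.c_[u,-v],b-a,rcond=None)[0];p,q=a+u*s[0],b+v*s[1]
    return (p+q)/2,np.linalg.norm(p-q)
def proj(n,P):
    K,d,M,e=mats(n);c=(np.atleast_2d(P)-e)@M*[1,-1,-1]
    return cv2.projectPoints(c.reshape(-1,1,3),np.zeros(3),np.zeros(3),K,d)[0][:,0]
E
python3 - <<'E'
from h import *
np.set_printoptions(precision=1,suppress=True)
T=lambda x,y:(160+(x+.5)/2.95-.5,100+(y+.5)/2.95-.5)
S=lambda x,y:(210+(x+.5)/3.1-.5,130+(y+.5)/3.1-.5)
print("rim");c={}
for k,p in dict(LF=(222,348),RF=(478,325),RR=(468,200),LR=(213,218)).items(): c[k]=onz("top",T(*p),80);print(k,c[k])
print("side rim LF RF",onz("side",S(366,322),80),onz("side",S(372,160),80), "LR",onz("side",S(224,310),80))
print("flapR corners F,R",tri(T(518,303),S(364,86)),tri(T(508,190),S(262,86)))
print("lid edge L,R",tri(T(183,125),S(148,197)),tri(T(465,100),S(222,40)))
print("lip tip L",tri(T(185,163),S(188,186)))
e,v=ray("top",T(157,338));print("flapL F at z",[onz("top",T(157,338),z) for z in(80,100,120,140)])
print("flapL R",[onz("top",T(150,222),z) for z in(80,100,120,140)])
print("shelf edge top z386",onz("top",T(0,37),386),onz("top",T(796,52),386),"bot370",onz("top",T(796,72),370))
print("stamp",tri(T(69,358),S(348,462)),"tape z92",[onz("top",T(*p),92) for p in((712,195),(738,243),(595,315),(572,270))])
E
```

```text
rim
LF [427.9  14.9  80. ]
RF [ 449.1 -170.6   80. ]
RR [ 541.2 -161.6   80. ]
LR [523.4  25.7  80. ]
side rim LF RF [425.9  18.7  80. ] [ 449.5 -168.2   80. ] LR [526.1  21.6  80. ]
flapR corners F,R (array([ 460. , -195.6,  132.1]), np.float64(0.2221092758354706)) (array([ 540.5, -187.6,  129.7]), np.float64(2.1019607807360736))
lid edge L,R (array([567.4,  30.4, 182.7]), np.float64(0.09779980058947814)) (array([ 573.9, -156. ,  192.2]), np.float64(23.155002179457174))
lip tip L (array([540.4,  26.1, 191.4]), np.float64(0.942038940059451))
flapL F at z [array([434. ,  62.7,  80. ]), array([432.5,  58.4, 100. ]), array([431.1,  54. , 120. ]), array([429.6,  49.7, 140. ])]
flapL R [array([519.4,  72.1,  80. ]), array([516. ,  67.6, 100. ]), array([512.6,  63. , 120. ]), array([509.3,  58.5, 140. ])]
shelf edge top z386 [560.   83.4 386. ] [ 561.8 -314.4  386. ] bot370 [ 556.4 -319.1  370. ]
stamp (array([419.5, 131. ,  64.9]), np.float64(1.802919316464)) tape z92 [array([ 547.2, -339.5,   92. ]), array([ 512.2, -358.4,   92. ]), array([ 457.1, -254.2,   92. ]), array([ 489.4, -237.3,   92. ])]
```

```bash
cat >> h.py <<'E'
yaw=np.radians(6.8);O=np.array([487.3,-70.2,0]);A=np.array([[np.cos(yaw),-np.sin(yaw),0],[np.sin(yaw),np.cos(yaw),0],[0,0,1]])
W=lambda p:O+np.atleast_2d(p)@A.T
def flap(s,deg,d=62,x=0): t=np.radians(deg);return [x,s*(93-d*np.cos(t)),76.5+d*np.sin(t)]
def lid(deg,d=110,y=0,off=0): t=np.radians(deg);return [50-d*np.cos(t)+off*np.sin(t),y,81+d*np.sin(t)+off*np.cos(t)]
E
python3 - <<'E'
from h import *
np.set_printoptions(precision=1,suppress=True)
S=lambda P:(proj("side",W(P))-[210,130])*3.1
T=lambda P:(proj("top",W(P))-[160,100])*2.95
for d in(125,211): print(d,S([flap(1,d,62,x) for x in(-41,41)]),T([flap(1,d,62,x) for x in(-41,41)]))
print("bottom",S([[-50,95,0],[50,95,0]]),"rim",S([[-50,95,80],[50,95,80]]))
print("R",S([flap(-1,118,62,x) for x in(-41,41)]),T([flap(-1,118,62,x) for x in(-41,41)]))
for d in(100,105,110,115,120): print("lid",d,S([lid(d,110,y) for y in(93,-93)]).ravel(),T([lid(d,110,y) for y in(93,-93)]).ravel())
E
```

```text
125 [[348.6 302.8]
 [223.1 300.1]] [[155.9 335.8]
 [147.8 219.1]]
211 [[348.9 410.3]
 [228.6 407.2]] [[156.  346.7]
 [148.5 239.9]]
bottom [[364.8 400.2]
 [228.5 396.8]] rim [[364.4 320.4]
 [220.7 317.2]]
R [[361.7  85.3]
 [259.4  84.1]] [[517.9 300.9]
 [505.6 184.2]]
lid 100 [179.5 190.9 214.8  40.3] [178.4 155.1 462.7 128.4]
lid 105 [165.5 193.2 202.7  42.6] [178.  141.9 461.2 115.3]
lid 110 [151.9 196.5 191.1  45.7] [178.  129.3 459.6 102.9]
lid 115 [139.  200.7 180.   49.7] [178.1 117.7 458.1  91.4]
lid 120 [126.9 205.8 169.5  54.5] [178.6 107.  456.7  80.9]
```

```bash
cat >> h.py <<'E'
def tool():
    s=r.sense();return np.array(s["tool_pos"]),R.from_euler("xyz",s["tcp_rot"],degrees=True).as_matrix(),s
def caseof(p): return A.T@(np.array(p)-O)
E
python3 - <<'E'
from h import *
np.set_printoptions(precision=1,suppress=True)
p,M,s=tool()
print(M, M.T@(W([-5,-150,200])[0]-p))
T=lambda x,y:(160+(x+.5)/2.95-.5,100+(y+.5)/2.95-.5)
S=lambda x,y:(210+(x+.5)/3.1-.5,130+(y+.5)/3.1-.5)
for a,b in(((25,177),(143,380)),((42,130),(92,358)),((75,155),(88,450))):
    q,e=tri(T(*a),S(*b));print(caseof(q),e)
for z in(0,50,100): print(caseof(onz("top",T(112,180),z)))
E
```

```text
[[ 0.9  0.3 -0. ]
 [ 0.3 -0.9  0. ]
 [ 0.  -0.  -1. ]] [ 393.3 -220.5   10.9]
[ 78.6 210.9 137.7] 1.8105360254565002
[111.1 196.5 140.5] 3.7114364856701996
[118.9 197.4  55.8] 15.770482887671237
[101.4 182.4   0. ]
[ 89.9 170.7  50. ]
[ 78.3 158.9 100. ]
```

Emit:
step_arm([
  [[33,-18,1],-6.4],
  [[66,-37,2],-12.8],
  [[98,-55,3],-19.2],
  [[131,-74,4],-25.6],
  [[164,-92,5],-32],
  [[197,-110,6],-38.4],
  [[230,-129,7],-44.8],
  [[262,-147,8],-51.2],
  [[295,-165,9],-57.6],
  [[328,-184,10],-64],
  [[361,-202,11],-70.3],
  [[393,-220,11],-76.6],
], fingers=0, squeeze=20)

```text
time: 1.3
tool_pos: [500.7, -219.2, 199.8]
tcp_rot: [-180.0, -0.0, 97.1]
ft_force: [0.4, -0.9, -0.1]
finger_gap: -0.1
grip_force: 0.0
```

Run:
```python
from h import *
np.set_printoptions(precision=2,suppress=True)
p,M,s=tool();print(s["time"],caseof(p),s["tcp_rot"],s["ft_force"],s["finger_gap"],A.T@M)
cv2.imwrite("pics/s1.png",cv2.resize(snapshot("side")[20:320,150:550],None,fx=2,fy=2))
```

```text
1.3 [  -4.37 -149.57  199.82] [-179.96   -0.03   97.08] [ 0.44 -0.86 -0.1 ] -0.13546720000588378 [[-0.  1. -0.]
 [ 1.  0.  0.]
 [ 0. -0. -1.]]
```

View pics/s1.png

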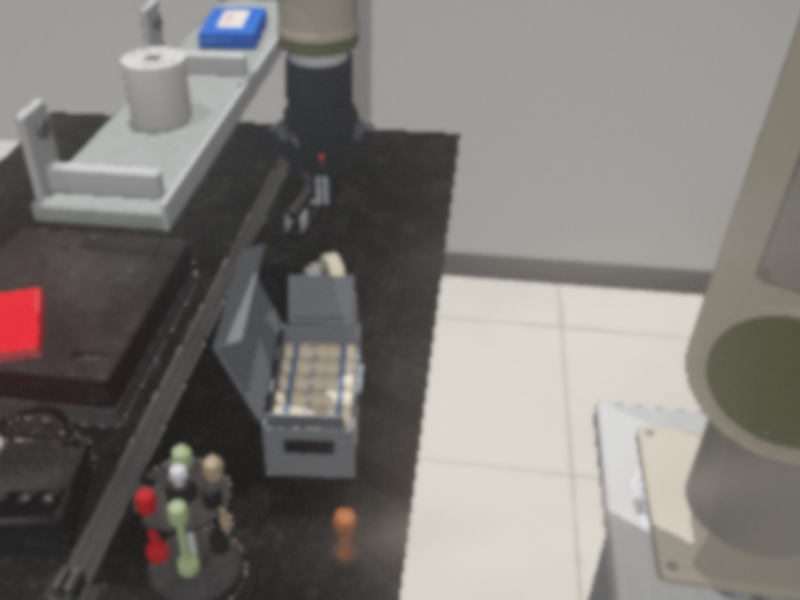

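Emit:
step_arm([
  [[0,0,40],0],
  [[0,0,77],0],
  [[10,0,77],0],
  [[22,0,77],0],
  [[34,0,77],0],
  [[46,0,76],0],
  [[58,0,74],0],
  [[68,0,72],0],
  [[75,0,76],0],
  [[79,0,80],0],
  [[84,0,87],0],
  [[84,0,87],0],
])

```text
time: 2.55
tool_pos: [489.1, -136.6, 111.6]
tcp_rot: [-179.9, -0.1, 96.8]
ft_force: [-0.4, -0.7, -0.0]
finger_gap: -0.2
grip_force: 0.0
```

Emit:
step_arm([
  [[3,0,5],0],
  [[5,0,10],0],
  [[6,0,14],0],
  [[7,0,18],0],
  [[7,0,20],0],
  [[7,0,20],0],
])

```text
time: 3.15
tool_pos: [489.1, -130.4, 93.0]
tcp_rot: [-180.0, -0.0, 96.8]
ft_force: [1.1, 0.2, 0.0]
finger_gap: -0.1
grip_force: 0.0
```

Run:
```python
from h import *
np.set_printoptions(precision=2,suppress=True)
p,M,s=tool();print(s["time"],caseof(p),s["ft_force"])
a=cv2.resize(snapshot("side")[130:290,230:390],(560,560)[::1]);b=snapshot("top");cv2.imwrite("pics/top1.png",b)
cv2.imwrite("pics/s2.png",a)
```

```text
3.15 [ -5.37 -60.    92.99] [1.13 0.2  0.04]
```

View pics/s2.png

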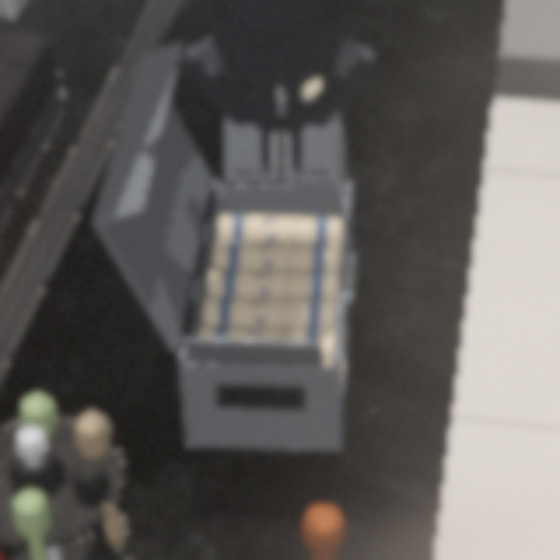

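Run:
```python
from h import *
np.set_printoptions(precision=1,suppress=True)
S=lambda P:(proj("side",W(P))-[230,130])*3.5
p,M,s=tool();c=caseof(p)
for d in(0,-11): print(d,S([c+[x,0,d] for x in(-14,14)]))
for a in (118,110,100,90,80,60): print(a,S([flap(-1,a,62,x) for x in(-41,41)]).ravel())
```

```text
0 [[303.8 191.1]
 [263.4 190.5]]
-11 [[304.1 203.8]
 [264.  203.1]]
118 [338.4  96.3 222.9  94.9]
110 [338.   98.3 221.6  96.9]
100 [337.4 103.2 219.9 101.8]
90 [336.9 110.7 218.3 109.2]
80 [336.3 120.7 216.9 119.1]
60 [335.3 146.6 214.5 144.9]
```

Run:
```python
from h import *
a=cv2.resize(snapshot("side")[140:200,270:350],(800,600),interpolation=cv2.INTER_CUBIC)
b=cv2.resize(cv2.imread("pics/top1.png")[130:230,200:350],(600,400),interpolation=cv2.INTER_CUBIC)
a=cv2.resize(a,(533,400))
cv2.imwrite("pics/s3.png",cv2.resize(cv2.convertScaleAbs(np.hstack([a[:,60:],b[:,:]]),alpha=1.8),(790,295)))
```

```text
(no output)
```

View pics/s3.png

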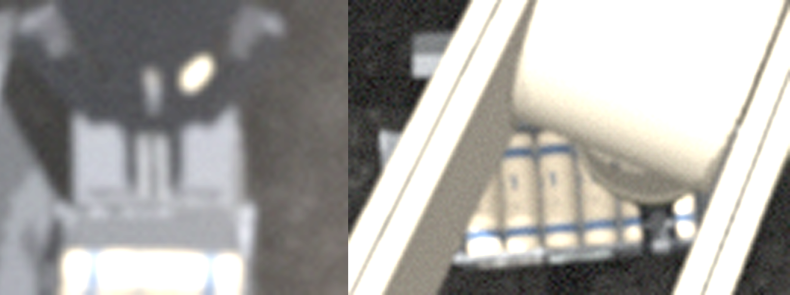

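Emit:
step_arm([
  [[0,0,-40],0],
  [[0,0,-80],0],
  [[0,0,-80],0],
  [[-40,0,-80],0],
  [[-80,0,-80],0],
  [[-90,0,-80],0],
  [[-90,0,-80],0],
  [[-90,0,-50],0],
  [[-90,0,-20],0],
  [[-90,0,-12],0],
  [[-90,0,-12],0],
  [[-90,0,-12],0],
])

```text
time: 4.5
tool_pos: [500.7, -219.5, 106.7]
tcp_rot: [179.9, 0.0, 96.9]
ft_force: [0.6, 0.1, 0.7]
finger_gap: -0.3
grip_force: 0.0
```

Emit:
step_arm([
  [[8,0,0],0],
  [[16,0,0],0],
  [[22,0,0],0],
  [[26,0,0],0],
  [[30,0,0],0],
])

```text
time: 5.0
tool_pos: [496.6, -189.6, 105.8]
tcp_rot: [180.0, 0.0, 96.8]
ft_force: [-0.6, -0.8, -0.0]
finger_gap: 0.0
grip_force: 0.4
```

Emit:
step_arm([
  [[3,0,0],0],
  [[6,0,0],0],
  [[9,0,0],0],
])

```text
time: 5.3
tool_pos: [495.3, -180.9, 105.3]
tcp_rot: [-180.0, -0.0, 96.8]
ft_force: [0.1, -1.2, 0.7]
finger_gap: -0.1
grip_force: 0.3
```

Run:
```python
from h import *
a=cv2.resize(snapshot("side")[130:210,260:360],(750,600),interpolation=cv2.INTER_CUBIC)
cv2.imwrite("pics/s4.png",cv2.convertScaleAbs(a,alpha=1.7))
```

```text
(no output)
```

View pics/s4.png

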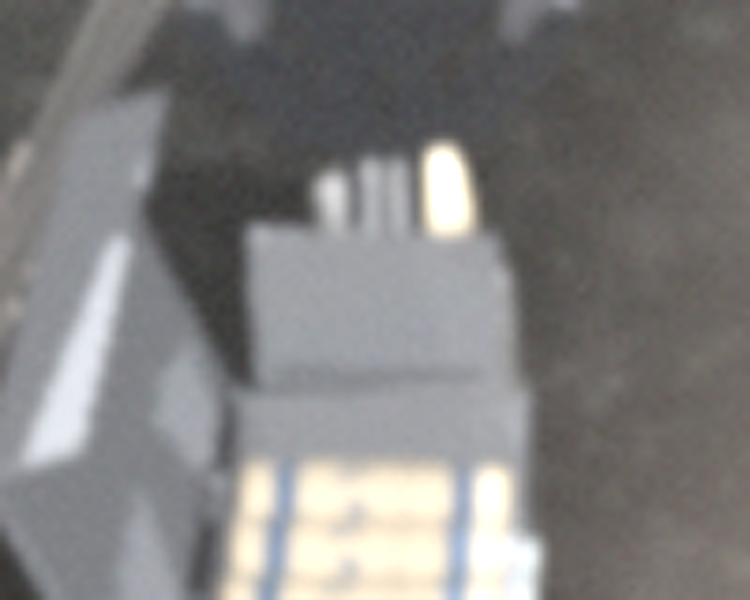

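Emit:
step_arm([
  [[6,0,0],0],
  [[12,0,0],0],
  [[18,0,0],0],
  [[24,0,0],0],
  [[30,0,0],0],
  [[34,0,3],0],
  [[37,0,6],0],
  [[40,0,9],0],
  [[43,0,12],0],
  [[43,0,12],0],
])

```text
time: 6.35
tool_pos: [489.8, -137.9, 92.7]
tcp_rot: [-179.9, -0.0, 96.8]
ft_force: [0.4, -0.4, 0.6]
finger_gap: 0.2
grip_force: 0.0
```

Emit:
step_arm([
  [[3,0,2],0],
  [[5,0,4],0],
  [[5,0,5],0],
  [[5,0,5],0],
])

```text
time: 6.75
tool_pos: [489.5, -133.3, 88.2]
tcp_rot: [-180.0, -0.0, 96.8]
ft_force: [-0.3, 1.2, -0.4]
finger_gap: 0.2
grip_force: 0.0
```

Run:
```python
from h import *
np.set_printoptions(precision=1,suppress=True)
p,M,s=tool();print(s["time"],caseof(p),s["ft_force"])
a=cv2.resize(snapshot("side")[130:210,260:360],(750,600),interpolation=cv2.INTER_CUBIC)
cv2.imwrite("pics/s5.png",cv2.convertScaleAbs(a,alpha=1.7))
```

```text
6.75 [ -5.3 -62.9  88.2] [-0.3  1.2 -0.4]
```

View pics/s5.png

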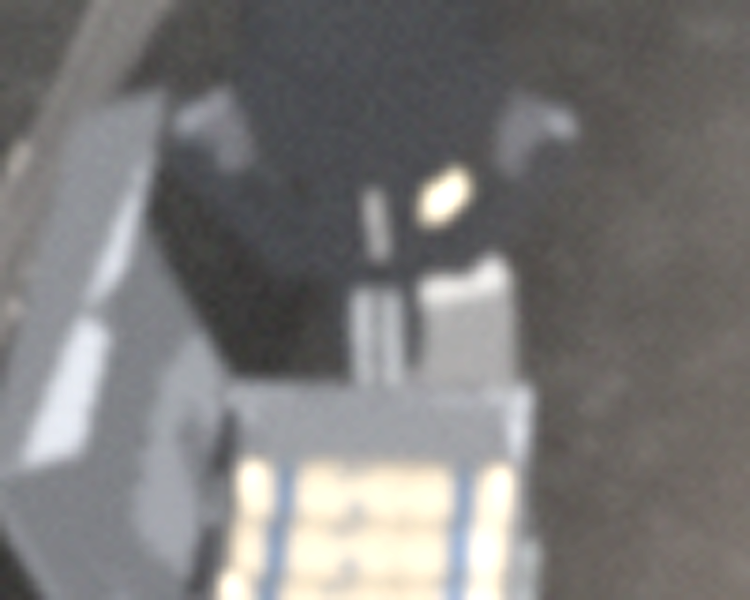

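Run:
```python
from h import *
np.set_printoptions(precision=1,suppress=True)
S=lambda P:(proj("side",W(P))-[260,130])*7.5
for a in (0,10,20,30,40,50,60): print(a,S([flap(-1,a,62,x) for x in(-41,41)]).ravel())
print("hinge",S([[0,-93,76.5],[0,-91,80],[0,-91,58]]))
c=caseof(tool()[0])
for d in(0,-11): print(d,S([c+[x,-11,d] for x in(-14,14)]).ravel(),S([c+[x,11,d] for x in(-14,14)]).ravel())
```

```text
0 [491.2 508.5 234.6 504. ]
10 [491.1 480.1 233.  475.7]
20 [491.2 448.5 232.  444.3]
30 [491.5 414.9 231.6 410.8]
40 [492.  380.5 232.  376.5]
50 [492.7 346.5 233.1 342.7]
60 [493.6 314.1 234.7 310.4]
hinge [[375.3 390.3]
 [374.6 385.5]
 [376.5 437.9]]
0 [429.1 396.9 343.6 395.5] [425.5 437.8 338.7 436.4]
-11 [429.7 423.7 344.8 422.3] [426.2 464.8 339.9 463.3]
```

Emit:
step_arm([
  [[2,0,2],0],
  [[3,0,4],0],
  [[3,0,6],0],
  [[3,0,6],0],
])

```text
time: 7.2
tool_pos: [489.1, -130.3, 82.0]
tcp_rot: [-180.0, -0.0, 96.8]
ft_force: [-0.4, -0.0, 0.2]
finger_gap: -0.4
grip_force: 0.0
```

Emit:
step_arm([
  [[0,0,2],0],
  [[0,0,4],0],
  [[0,0,4],0],
])

```text
time: 7.5
tool_pos: [489.1, -130.4, 78.0]
tcp_rot: [-180.0, -0.0, 96.8]
ft_force: [-0.4, -0.3, 0.3]
finger_gap: -0.1
grip_force: 0.0
```

```bash
cat >> h.py <<'E'
def redge():
    im=snapshot("side").astype(int)
    m=(im[:,:,2]-im[:,:,0]>18)&(im[:,:,2]>110)
    for c in(294,300,304,314,318,324):
        rows=np.where(m[150:245,c])[0]+150
        print(c,rows.min() if len(rows) else None,rows.max() if len(rows) else None,end=" | ")
    print()
E
python3 - <<'E'
from h import *
redge()
S=lambda P:proj("side",W(P))
print([(a,S([flap(-1,a)])[0].round(1)) for a in(0,3,6,10,15,20)])
E
```

```text
294 192 198 | 300 196 224 | 304 193 219 | 314 193 226 | 318 159 205 | 324 195 233 | 
[(0, array([308.4, 197.5])), (3, array([308.3, 196.4])), (6, array([308.3, 195.3])), (10, array([308.2, 193.7])), (15, array([308.2, 191.7])), (20, array([308.2, 189.5]))]
```

Emit:
step_arm([
  [[0,0,1],0],
  [[0,0,2],0],
  [[0,0,3],0],
  [[0,0,3],0],
])

```text
time: 7.95
tool_pos: [489.3, -130.4, 75.3]
tcp_rot: [-180.0, -0.0, 96.8]
ft_force: [1.0, -0.5, 0.4]
finger_gap: 0.2
grip_force: 0.0
```

Emit:
step_arm([
  [[0,0,1],0],
  [[0,0,2],0],
  [[0,0,3],0],
  [[0,0,3],0],
])

```text
time: 8.35
tool_pos: [489.2, -130.4, 72.2]
tcp_rot: [-180.0, -0.0, 96.8]
ft_force: [-0.1, 0.6, -0.0]
finger_gap: -0.3
grip_force: 0.0
```

```bash
python3 -c "
from h import *
redge()"
```

```text
294 192 198 | 300 196 224 | 304 193 219 | 314 193 226 | 318 162 205 | 324 195 233 |
```

Run:
```python
from h import *
a=cv2.imread("pics/side0.png");b=snapshot("side");cv2.imwrite("pics/cur.png",b)
t=cv2.imread("pics/s5.png")
for c in(296,302,310,316,322,328):
    print(c);print(" 0",a[150:206:2,c].mean(1).astype(int));print(" 1",b[150:206:2,c].mean(1).astype(int))
    print(" 5",(t[[int((y-130+.5)*7.5) for y in range(150,206,2)],int((c-260+.5)*7.5)].mean(1)/1.7).astype(int))
```

```text
296
 0 [ 47  45  43  62 107 117 116 117 116 116 116 116 116 116 112 110  96  99
  98  96 116 171 178 161 148 153 145 130]
 1 [ 46  47  43  41  45  46  45  46  44  46  44  38  32  38  33  65 120 136
 116  87  96 112 124 125 113  99 102 103]
 5 [ 44  47  48  44  44  45  46  44  40  37  33  31  33  34  36  58  95  96
  93  95  97 111 124 125 114  98 100 101]
302
 0 [ 45  57  94 100 109 117 117 116 118 118 116 116 117 115 107 107  93  98
  97  97 127 195 206 192 181 202 204 187]
 1 [ 46  48  44  45  45  47  43  44  46  44  47  48  45  44  41  56 112 130
  93  85 105 128 146 151 143 137 149 152]
 5 [ 45  45  45  43  47  45  45  47  43  38  36  40  40  43  44  59  87  95
  95  95 100 127 143 145 140 136 144 145]
310
 0 [111 121 121 118 124 117 117 118 116 116 117 118 116 116 105 107 104 103
  97  97 119 186 206 192 178 202 205 187]
 1 [ 47  48  49  47  46  52 102 113  86  80  66  49  62  91  96  92  95  98
  91  83  93 122 145 150 141 136 147 151]
 5 [ 45  47  53  83  95  92  93  73  44  68  90  93  97  94  94  93  93  93
  95  96 100 122 143 145 140 137 144 145]
316
 0 [195 192 187 177 14
[... 347 characters left out ...]
 110 133 140 128 127 127 126 126 127 125 127 125 113 111 105 101
 101 101 106 145 162 150 143 175 182 168]
 1 [ 48  50  48  50  95 117  83  52  47  49  52  68  97 102 103 105 122 134
 119  94  97  96 103 106 107 108 127 135]
 5 [ 47  63 101  93  54  46  48  53  94 130 110 104 101 102 102  98  99 101
  96  97  96  96 100 106 110 120 131 135]
328
 0 [ 52  51  54  55  62  63  60  60  71  76  80  83  84  84  86  92 124 135
 141 139 131 145 156 154 154 147 156 155]
 1 [ 66  71  75  73  69  59  52  49  51  59  76  82  80  80  82  90 114 123
 126 125 115 112 123 122 117 106 109 111]
 5 [ 74  67  52  50  50  51  50  51  72  77  77  81  80  82  84  90 113 122
 126 126 115 114 128 125 118 108 111 111]
```

Run:
```python
from h import *
b=cv2.imread("pics/cur.png").mean(2).astype(int)
np.set_printoptions(linewidth=250)
print("     ",np.arange(282,338,2))
for y in range(170,200): print(y,b[y,282:338:2])
p,M,s=tool();print(caseof(p))
```

```text
[282 284 286 288 290 292 294 296 298 300 302 304 306 308 310 312 314 316 318 320 322 324 326 328 330 332 334 336]
170 [76 66 44 34 35 35 40 44 46 45 47 45 45 53 66 53 47 47 49 48 52 68 91 76 49 49 50 53]
171 [ 77  71  47  34  35  33  37  42  45  46  47  46  48  48  56  49  48  47  52  51  56  79 100  79  49  49  51  52]
172 [ 76  74  55  35  34  34  34  38  43  44  48  45  48  46  49  48  49  54  63  60  68  88 102  82  51  49  52  52]
173 [ 76  77  68  40  36  33  30  37  38  42  42  46  49  51  49  52  49  62  82  81  86  98 102  81  52  47  49  56]
174 [ 77  79  79  48  35  34  34  32  36  38  45  45  51  68  62  65  52  75  95  95  97 100 100  80  49  49  49  54]
175 [ 77  86  88  57  35  32  35  35  35  43  43  45  59  89  80  85  56  76  99 100 102 102 101  80  50  51  49  55]
176 [ 80  91  96  67  38  35  34  38  35  42  44  44  68 105  91 100  61  77  99 101 102 104 101  80  53  53  53  53]
177 [ 80  93  98  77  45  38  36  35  38  41  43  43  71 111  95 105  64  75  99 103 102 102 101  81  56  53  55  57]
178 [ 87  97  98  86  52  37  35  33  39  43  41  44  70 108  96 107  
[... 1866 characters left out ...]
 143 138 142 145 144 141 144 142 117 103 136 166 123  69  56  54  59]
195 [100  98  84  73  81 143 154 126 103 140 151 149 145 146 148 148 146 149 146 120 105 142 166 123  70  53  55  55]
196 [ 99  99  86  75  79 137 152 125 105 142 151 150 142 143 150 149 148 152 150 123 106 145 164 122  72  53  52  53]
197 [ 99  98  86  79  80 130 146 121 105 139 150 148 136 135 148 147 147 150 147 121 108 145 158 121  75  52  51  54]
198 [ 98  99  87  83  83 124 137 113 102 133 143 141 128 128 141 141 140 145 140 113 107 141 151 117  75  55  52  53]
199 [ 98  99  83  78  86 124 127 102 105 129 135 131 124 125 134 134 132 137 132 106 107 135 140 110  75  58  51  54]
[ -5.23119262 -60.04416478  72.27184666]
```

Run:
```python
from h import *
np.set_printoptions(linewidth=250,precision=1,suppress=True)
P=W([-4.4,-149.6,199.8])[0]
for d in(20,10,0,-11): print(d,proj("side",P+[0,0,d])[0],(proj("side",P+[0,0,d])[0]-[150,20])*2)
b=cv2.imread("pics/s1.png").mean(2).astype(int)
print(np.arange(296,346,4))
for y in range(160,246,4): print(y,b[y,296:346:4])
```

```text
20 [311.6 120.1] [323.3 200.2]
10 [311.7 123.8] [323.5 207.6]
0 [311.9 127.4] [323.7 214.9]
-11 [312.  131.4] [324.  222.8]
[296 300 304 308 312 316 320 324 328 332 336 340 344]
160 [50 50 49 49 48 51 67 59 48 48 48 48 49]
164 [49 50 50 49 49 48 55 54 49 49 49 49 48]
168 [50 51 50 49 50 48 51 50 48 49 49 49 48]
172 [49 52 55 54 50 50 50 52 49 48 49 46 47]
176 [48 50 60 62 55 77 80 84 62 47 44 44 45]
180 [ 45  46  55  62  61  97 100 108  80  48  43  48  49]
184 [ 44  44  54  63  59  94  99 106  83  47  43  46  51]
188 [ 45  47  63  67  61  96 102 107  83  49  42  46  49]
192 [ 46  56  70  65  57  98 108 109  86  49  43  47  52]
196 [ 52  66  68  54  60 100 108 106  87  49  47  50  52]
200 [ 66  71  61  57  91 113 105 101  88  51  48  52  53]
204 [73 65 52 58 79 86 82 75 67 46 46 49 48]
208 [70 59 73 64 51 56 49 46 47 45 46 46 46]
212 [ 59  70 111  79  54  52  43  47  46  46  46  45  46]
216 [ 52  99 122  79  53  47  47  50  47  48  47  47  48]
220 [ 55 101 117  77  49  43  46  46  45  48  48  49  50]
224 [ 48  88 107  70  45  46  47  46  45  47  50  50  50]
228 [47 79 85 53 48 48 46 47 46 47 49 50 49]
232 [48 63 57 42 48 49 45 44 46 46 48 47 49]
236 [43 44 44 46 45 45 43 43 45 44 44 45 46]
240 [42 44 48 49 46 45 45 47 48 47 46 45 47]
244 [45 47 46 44 45 45 43 43 44 46 47 46 49]
```

Emit:
step_arm([
  [[0,0,2],0],
  [[0,0,4],0],
  [[0,0,6],0],
  [[0,0,6],0],
])

```text
time: 8.85
tool_pos: [489.0, -130.3, 65.9]
tcp_rot: [-180.0, -0.0, 96.8]
ft_force: [-0.1, -0.4, 0.5]
finger_gap: 0.2
grip_force: 0.0
```

```bash
cat >> h.py <<'E'
def patch(y0=176,y1=204):
    np.set_printoptions(linewidth=250,precision=1,suppress=True)
    b=snapshot("side").mean(2).astype(int)
    for y in range(y0,y1,2): print(y,b[y,286:336:4])
    p,M,s=tool();print(s["time"],caseof(p),s["ft_force"])
E
python3 -c "
from h import *
patch()"
```

```text
176 [ 94  35  37  37  45  49  59  52  90  93 101  55  53]
178 [100  51  33  37  44  61  87  62 100 101 100  56  57]
180 [ 99  77  59  59  70  64  95  66 105 105 103  69  59]
182 [ 98 100 119 115 120  70  96  68 120 119 120 102  55]
184 [ 96  82 135 138 136  74  93  71 134 138 126 105  56]
186 [ 87  61 135 136 128  77  95  79 133 141 122 100  53]
188 [ 79  53 112  99  92  86  96  91 100 115 104  96  51]
190 [76 55 85 85 84 86 86 87 93 91 93 85 51]
192 [ 75  66 105  90  96  92  94  91 103 100 133  73  56]
194 [ 80  79 140  97 134 127 132 128 130 105 163  70  56]
196 [ 84  79 150 103 152 143 150 148 149 108 164  73  55]
198 [ 86  80 136 102 142 127 140 140 140 107 152  76  52]
200 [ 82  88 129 110 137 124 136 134 129 105 130  76  54]
202 [ 71  95 136 123 149 144 146 146 140 116 138  96  56]
8.9 [ -5.4 -60.   66.1] [ 0.3  0.6 -0.1]
```

Emit:
step_arm([
  [[0,0,2],0],
  [[0,0,4],0],
  [[0,0,6],0],
  [[0,0,8],0],
  [[0,0,10],0],
  [[0,0,10],0],
])

```text
time: 9.5
tool_pos: [489.5, -130.4, 57.8]
tcp_rot: [180.0, -0.0, 96.8]
ft_force: [-7.4, 2.8, 14.8]
finger_gap: 0.2
grip_force: 7.4
```

```bash
python3 -c "
from h import *
patch(180,206)"
```

```text
180 [ 99  76  58  72  78  60  78  57 104 104 101  68  59]
182 [ 97  97 121 125 128  72  94  63 117 126 122 100  54]
184 [ 90  83 138 140 139  72  95  68 131 134 127 106  52]
186 [ 81  59 144 144 142  75  97  70 142 146 125 100  53]
188 [ 79  55 135 139 129  71  96  74 132 141 124  97  52]
190 [ 76  55 106 103  96  85  93  88  99 109 109  81  53]
192 [ 79  60  89  90  90  90  90  94  92  91 130  72  55]
194 [ 84  70  90  89  90  91  91  90 103  99 158  69  55]
196 [ 89  77 104  97 108  99 101  97 112 108 154  71  52]
198 [ 89  83 128 103 129 115 122 119 123 102 147  76  53]
200 [ 82  88 128 110 137 124 136 133 130 105 131  75  54]
202 [ 71  96 136 124 148 142 147 147 140 113 135  97  57]
204 [ 58 100 137 127 152 136 149 150 144 126 139 108  55]
9.55 [ -4.9 -60.   57.8] [-6.5  3.3 15.2]
```

Emit:
step_arm([
  [[0,0,-20],0],
  [[0,0,-65],0],
  [[0,0,-110],0],
  [[20,-4,-130],0],
  [[60,-8,-130],0],
  [[100,-10,-130],0],
  [[140,-10,-130],0],
  [[180,-10,-130],0],
  [[208,-10,-130],0],
  [[210,-10,-130],0],
  [[210,-10,-130],0],
  [[210,-10,-130],0],
])

```text
time: 10.75
tool_pos: [454.6, 76.1, 186.3]
tcp_rot: [-180.0, 0.0, 96.8]
ft_force: [0.3, -0.4, 0.2]
finger_gap: -0.0
grip_force: 0.0
```

```bash
python3 -c "
from h import *
patch(150,206)
"
```

```text
150 [48 48 47 48 49 48 48 48 50 47 48 55 51]
152 [44 45 48 47 47 49 48 50 48 47 47 54 53]
154 [47 46 49 46 46 49 47 47 48 50 50 61 54]
156 [46 46 46 43 46 44 46 49 49 50 51 60 53]
158 [47 48 46 45 47 45 46 49 51 52 53 65 56]
160 [46 47 45 46 46 48 45 47 53 49 50 72 68]
162 [44 48 46 45 46 50 48 48 48 51 53 77 76]
164 [44 48 48 46 47 47 48 52 50 51 75 78 75]
166 [ 44  47  47  47  47  49  49  49  51  63 116  78  67]
168 [ 42  45  47  44  49  48  47  49  51  90 112  73  56]
170 [45 41 46 45 46 50 48 48 53 96 70 72 54]
172 [42 40 45 45 47 48 50 47 69 90 50 61 55]
174 [45 44 41 47 47 45 48 59 96 68 50 53 53]
176 [46 47 42 50 45 48 48 67 91 53 50 55 56]
178 [46 46 46 50 47 45 48 61 68 51 52 53 60]
180 [46 47 45 49 47 56 48 52 49 52 51 58 57]
182 [49 49 49 50 48 82 49 49 49 53 55 98 56]
184 [ 61  47  48  48  49  86  50  51  50  51  73 114  56]
186 [ 86  49  53  49  48  52  51  52  52  57 112 110  55]
188 [ 98  52 105  61  48  47  53  60  85 101 132 106  52]
190 [ 99  62 140 104  56  58  54  92 140 155 128  96  56]
192 [ 97  70 144 121  83  83  76 106 154 161 148  93  58]
194 [ 96  92 145 126  88  89  91 105 158 162 167  91  59]
196 [ 97  95 139 118  88  90  95  96 155 157 163  92  56]
198 [ 91  93 132  95  88  93  98  94 131 119 156  98  54]
200 [ 82 115 130  99  85  93 102 101 129 105 166  94  58]
202 [ 71 123 139 114  87  95 105 122 141 114 181 132  60]
204 [ 63 116 139 128 129  96 121 143 146 128 170 152  59]
10.8 [-15.2 149.  186.3] [ 0.8  0.1 -0.8]
```

Emit:
step_arm([
  [[4,0,35],0],
  [[4,0,70],0],
  [[4,0,101],0],
  [[4,0,101],0],
  [[4,0,101],0],
  [[-6,0,101],0],
  [[-16,0,101],0],
  [[-26,0,101],0],
  [[-36,0,101],0],
  [[-46,0,101],0],
  [[-52,0,101],0],
  [[-58,0,101],0],
])

```text
time: 12.0
tool_pos: [461.3, 18.7, 85.3]
tcp_rot: [-180.0, -0.0, 96.8]
ft_force: [-0.8, 2.0, -1.2]
finger_gap: 0.3
grip_force: 0.6
```

Emit:
step_arm([
  [[-5,0,0],0],
  [[-10,0,0],0],
  [[-14,0,4],0],
  [[-18,0,8],0],
  [[-21,0,12],0],
  [[-24,0,16],0],
  [[-26,0,19],0],
  [[-28,0,22],0],
  [[-28,0,24],0],
  [[-28,0,24],0],
])

```text
time: 13.0
tool_pos: [464.4, -8.6, 61.0]
tcp_rot: [-180.0, -0.0, 96.8]
ft_force: [-0.2, 0.3, 0.4]
finger_gap: -0.1
grip_force: 0.0
```

Run:
```python
from h import *
np.set_printoptions(linewidth=250,precision=1,suppress=True)
p,M,s=tool();print(s["time"],caseof(p),s["ft_force"])
S=lambda P:proj("side",W(P))
print([(a,S([flap(1,a)])[0].round(1)) for a in(0,10,20,30,45)],S([[0,93,76.5],[0,95,80]]))
b=snapshot("side").mean(2).astype(int)
for y in range(206,250,2): print(y,b[y,278:336:4])
```

```text
13.0 [-15.5  63.9  61. ] [-0.2  0.3  0.4]
[(0, array([306.5, 214.5])), (10, array([306.3, 211.2])), (20, array([306. , 208.5])), (30, array([305.7, 206.4])), (45, array([305.2, 204.8]))] [[304.4 233.4]
 [304.3 232.8]]
206 [ 98  99  59 136  72  45  48  48  90  56  52  51  54  87  56]
208 [ 98  98  65 178 136  48  50  47  60  50  52  53  63 130  55]
210 [ 98  97 102 176 151  90 115  49  44  49  62  76 114 136  53]
212 [ 97  96 109 153 142 152 162  58  63  58 104 140 157 129  52]
214 [ 99  94 105 147 146 148 149  74  94  90 118 152 158 113  56]
216 [ 98  96  86 146 147 148 147  80 104 100 119 151 161  82  57]
218 [ 98  85  84 147 147 147 148  80 107 104 120 153 157  59  55]
220 [ 99  79  92 148 147 144 143  77 107 106 118 151 144  58  55]
222 [100  77 102 147 139 117 106  73 105 108  93 133 136  58  56]
224 [ 99  64  98 126 104  92  92  87 108 112  92 107 129  64  58]
226 [ 94  69  84  92  90  92  92  93 103 106 101 111 118  63  59]
228 [ 81  96  84  86  83  89  87  90 107 106 107 129 116  62  56]
230 [ 54 116  86  85  82  83  82  85 101 101 101 131 118  60  55]
232 [ 32 104 100  90  92  96  98  98 121 111 111 120 119  58  56]
234 [ 32  91  98  94  95  95  98 101 113 108 104 114 121  60  56]
236 [ 29  89  94  95  96  95  97  97 101 103 103 103 109  56  53]
238 [ 31  85  95  95  90  90  91  91  95  96 101 100 103  55  56]
240 [ 33  84  94  90  57  59  61  60  69  73  97 100 101  54  58]
242 [ 31  78  94  89  37  39  39  39  42  46  97 100  97  53  57]
244 [ 34  75  94  89  40  39  36  40  41  43  96 101  94  54  57]
246 [ 29  73  94  91  72  71  64  66  60  64  97 100  93  52  57]
248 [ 29  71  93  95  94  93  93  93  92  94 100 100  93  54  60]
```

Emit:
step_arm([
  [[0,0,1],0],
  [[0,0,2],0],
  [[0,0,3],0],
  [[0,0,3],0],
])

```text
time: 13.45
tool_pos: [464.7, -8.5, 58.3]
tcp_rot: [180.0, -0.0, 96.8]
ft_force: [-0.5, 0.3, 0.3]
finger_gap: -0.4
grip_force: 0.0
```

Emit:
step_arm([
  [[0,0,1],0],
  [[0,0,1],0],
])

```text
time: 13.65
tool_pos: [464.8, -8.5, 58.0]
tcp_rot: [180.0, -0.0, 96.8]
ft_force: [-2.7, -0.3, 6.4]
finger_gap: 0.0
grip_force: 3.4
```

Emit:
step_arm([
  [[0,0,1],0],
  [[0,0,1],0],
])

```text
time: 13.85
tool_pos: [464.9, -8.5, 57.9]
tcp_rot: [180.0, 0.0, 96.8]
ft_force: [-7.0, 0.2, 15.0]
finger_gap: -0.0
grip_force: 7.6
```

Emit:
step_arm([
  [[0,0,-40],0],
  [[0,0,-80],0],
  [[0,-20,-120],0],
  [[0,-60,-150],0],
  [[0,-90,-170],0],
  [[0,-90,-170],0],
  [[0,-90,-170],0],
])

```text
time: 14.55
tool_pos: [375.8, -19.3, 227.0]
tcp_rot: [179.8, 0.0, 96.8]
ft_force: [0.0, 0.3, 0.2]
finger_gap: 0.2
grip_force: 0.0
```

Run:
```python
from h import *
np.set_printoptions(linewidth=250,precision=1,suppress=True)
p,M,s=tool();print(s["time"],caseof(p),s["ft_force"])
im=snapshot("side");cv2.imwrite("pics/cur2.png",im);cv2.imwrite("pics/top2.png",snapshot("top"));b=im.mean(2).astype(int)
for y in range(180,236,2): print(y,b[y,278:336:4])
```

```text
14.55 [-104.6   63.7  227. ] [0.  0.3 0.2]
180 [ 79  95 100  79  63  73  79  65  69 100 107 108 105  71  60]
182 [ 79  98 100  99 121 125 129 112 118 125 122 138 130 111  57]
184 [ 79  99  99  84 139 140 141 140 142 134 135 150 139 116  55]
186 [ 78 100 100  63 146 144 145 145 145 145 147 161 139 110  55]
188 [ 80  99  99  58 140 145 145 146 146 146 148 161 135 106  55]
190 [ 85 101 100  61 143 145 145 147 146 146 150 162 128  96  56]
192 [ 84  99  96  71 144 145 145 146 146 146 154 161 148  94  60]
194 [ 87 102  95  91 145 145 145 145 146 146 157 162 168  91  59]
196 [ 92  99  95  94 138 132 140 143 141 144 156 159 164  92  57]
198 [ 95 101  92  92 132 107 138 129 131 131 131 120 157  99  58]
200 [ 98 100  84 115 131 113 139 124 136 135 131 107 166  94  59]
202 [ 99 101  72 123 139 124 149 143 149 147 141 115 181 132  60]
204 [ 98  99  62 116 140 130 155 138 152 151 145 127 170 153  60]
206 [ 99 100  63 144 152 164 178 157 172 167 156 147 163 141  60]
208 [100 100  69 178 168 197 200 191 204 202 190 190 184 142  59]
210 [ 99  99 102 177 158 195 201 199 203 204 195 200 189 145  57]
212 [ 99  98 108 161 141 177 183 174 183 186 179 185 177 134  56]
214 [101  96 103 147 141 153 153 147 155 161 165 171 167 119  57]
216 [100  95  83 145 146 146 147 147 147 161 163 167 172  87  59]
218 [102  87  81 145 145 146 145 146 150 162 163 165 171  65  60]
220 [101  83  91 146 145 145 146 146 150 162 162 164 157  61  59]
222 [100  78  96 145 146 147 146 147 154 162 161 162 148  62  60]
224 [ 99  69 112 146 145 145 146 145 157 163 162 160 147  67  62]
226 [ 96  72 125 145 145 146 146 146 160 161 162 161 147  66  62]
228 [ 82 105 126 137 141 141 142 142 157 158 160 168 147  65  62]
230 [ 54 121 130 130 131 129 132 132 146 143 145 162 150  64  58]
232 [ 38 110 133 130 132 132 135 135 156 150 149 154 151  60  59]
234 [ 34 100 125 121 127 112 122 109 125 127 131 145 140  62  59]
```

Emit:
step_arm([
  [[0,0,0],0],
  [[-6,30,0],0],
  [[-12,60,0],0],
  [[-18,85,0],0],
  [[-24,105,10],0],
  [[-24,115,15],0],
  [[-24,120,22],0],
  [[-24,120,27],0],
  [[-24,120,27],0],
  [[-24,120,27],0],
], fingers=1)

```text
time: 15.65
tool_pos: [496.8, -28.7, 199.3]
tcp_rot: [-180.0, -0.0, 96.8]
ft_force: [0.0, -0.1, 0.2]
finger_gap: 85.6
grip_force: 0.0
```

Run:
```python
from h import *
np.set_printoptions(linewidth=250,precision=1,suppress=True)
p,M,s=tool();print(s["time"],caseof(p),p,s["ft_force"],s["finger_gap"])
print(proj("side",W([caseof(p)+[50,0,d] for d in(0,20,33)])))
im=snapshot("side")
cv2.imwrite("pics/s6.png",cv2.convertScaleAbs(cv2.resize(im[70:250,220:380],(533,600),interpolation=cv2.INTER_CUBIC),alpha=1.4))
```

```text
15.65 [ 14.4  40.1 199.3] [496.8 -28.7 199.3] [ 0.  -0.1  0.2] 85.590275657334
[[273.4 172.3]
 [272.6 164.4]
 [272.  159.1]]
```

View pics/s6.png

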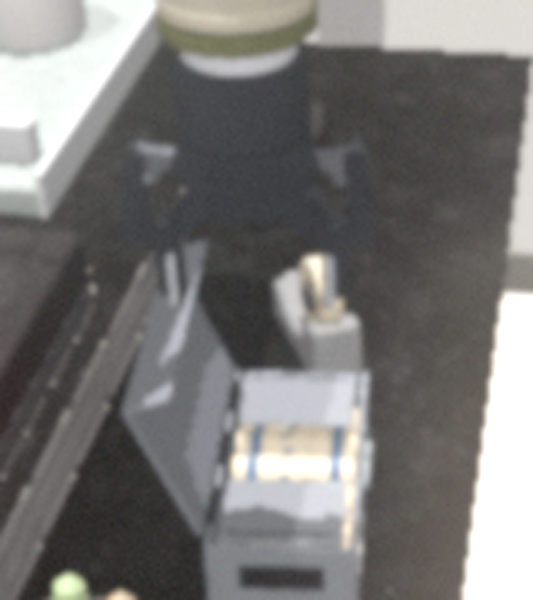

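Emit:
step_arm([
  [[0,2,10],0],
  [[0,2,20],0],
  [[0,2,26],0],
  [[0,2,28],0],
  [[0,2,28],0],
])

```text
time: 16.2
tool_pos: [498.9, -28.5, 170.7]
tcp_rot: [-179.9, -0.0, 96.8]
ft_force: [-0.3, 0.7, -0.6]
finger_gap: 85.6
grip_force: 0.0
```

Emit:
step_arm([
  [[0,0,1],0],
  [[0,0,2],0],
  [[0,0,3],0],
  [[0,0,3],0],
])

```text
time: 16.6
tool_pos: [499.3, -28.5, 168.4]
tcp_rot: [-180.0, -0.0, 96.8]
ft_force: [-0.8, 0.3, 0.6]
finger_gap: 85.3
grip_force: 0.0
```

Emit:
step_arm([
  [[0,0,1],0],
  [[0,0,2],0],
  [[0,0,2],0],
])

```text
time: 16.9
tool_pos: [499.2, -28.5, 166.2]
tcp_rot: [-180.0, -0.0, 96.8]
ft_force: [0.1, -0.6, 0.0]
finger_gap: 85.3
grip_force: 0.0
```

Emit:
step_arm([
  [[0,0,1],0],
  [[0,0,2],0],
  [[0,0,2],0],
])

```text
time: 17.2
tool_pos: [499.2, -28.5, 164.2]
tcp_rot: [-180.0, -0.0, 96.8]
ft_force: [0.1, 0.2, 0.5]
finger_gap: 85.3
grip_force: 0.0
```

Emit:
step_arm([
  [[0,0,1],0],
  [[0,0,2],0],
  [[0,0,2],0],
])

```text
time: 17.5
tool_pos: [499.2, -28.5, 162.2]
tcp_rot: [-180.0, -0.0, 96.8]
ft_force: [-0.3, -0.2, 0.1]
finger_gap: 85.3
grip_force: 0.0
```

Run:
```python
from h import *
np.set_printoptions(linewidth=250,precision=1,suppress=True)
a=cv2.imread("pics/cur2.png").mean(2).astype(int);b=snapshot("side").mean(2).astype(int)
for y in(188,192,196,200,206): print(y,a[y,250:290:2]);print("   ",b[y,250:290:2])
print("finger");
for y in range(150,186,2): print(y,b[y,258:296:2],a[y,258:296:2])
S=lambda P:proj("side",W(P))
for t in(105,108,111,114,118): print(t,S([lid(t,110,93),lid(t,110,93,-28),lid(t,110,40,-28),lid(t,110,-93)]).ravel())
```

```text
188 [ 69  65  48  39  73  86  91 122 139 138 122  86  78  77  80  91  99 100  99  82]
    [ 69  65  48  42  73  86  89 120 138 137 122  84  77  77  79  90  99 100  99  80]
192 [77 72 36 62 86 91 95 97 87 83 78 79 76 79 84 98 99 99 96 77]
    [77 73 35 60 87 90 94 99 89 81 78 77 77 78 83 96 99 99 96 76]
196 [ 62  35  36  43  75  81  77  76  77  76  77  78  78  81  92  99  99  99  95 112]
    [ 61  33  34  42  74  81  77  78  77  77  76  77  77  80  92  99 100 100  94 112]
200 [ 35  36  36  34  37  66  83  80  78  77  77  77  78  87  98 100 100  99  84  69]
    [35 35 36 36 36 68 81 78 78 76 76 77 78 85 98 98 99 99 82 69]
206 [ 31  33  35  34  33  35  43  71  83  79  79  77  81  95  99 100 100  94  63  73]
    [ 33  33  35  31  31  33  39  71  81  77  76  77  78  87  97 100 100  95  59  73]
finger
150 [45 48 46 47 64 72 59 47 44 47 47 48 44 44 46 45 45 46 47] [43 55 89 79 74 81 87 86 87 86 90 77 49 47 49 50 49 48 48]
152 [47 48 46 43 49 55 50 43 45 47 46 42 42 41 42 44 42 44 43] [45 69 90 74 75 83 87 86 86 87 97 71 46 42 41 43 42 44 45]
154 [46 47 44 43 47 51 50 43 43 48 55 43 37 37 38
[... 2023 characters left out ...]
7 76 76 82 95 99 99 94 78 60 63] [ 57  69  86  85 100 133 139 123  85  77  79  82  95 100 100  96  79  60  63]
182 [ 51  78  86  86  86  96 114 101  79  78  76  82  97 101 100  94  99 103 121] [ 51  77  85  88 116 138 140 117  80  79  79  83  98 100 100  96  99 102 121]
184 [ 57  82  85  87  94 119 132  98  78  78  78  88  98 100  99  96  82 110 138] [ 55  82  87  94 128 138 134 101  80  78  79  88  99 100  99  96  84 110 139]
105 [263.4 192.3 276.5 189.7 279.7 174.2 275.4 143.7]
108 [260.7 192.9 273.5 189.7 276.9 174.3 273.1 144.3]
111 [258.2 193.6 270.6 189.9 274.1 174.5 270.9 145. ]
114 [255.7 194.4 267.7 190.2 271.4 174.7 268.8 145.8]
118 [252.5 195.7 264.  190.8 267.8 175.3 266.  146.9]
```

Run:
```python
from h import *
np.set_printoptions(linewidth=250,precision=1,suppress=True)
def ony(n,p,y):
    e,v=ray(n,p);ec=A.T@(e-O);vc=A.T@v;return ec+vc*(y-ec[1])/vc[1]
for px in((267,174),(269,176),(273,177),(276,174)): print(px,[ony("side",px,y) for y in(51,40,29)])
p=tool()[0];print(caseof(p))
print("lip highlight pts: L tip",tri((160+185/2.95,100+163/2.95),(210+188/3.1,130+186/3.1)))
for q in((186,163),(467,137)):
    print("top lip tip at z192-195",[caseof(onz("top",(160+q[0]/2.95,100+q[1]/2.95),z)) for z in(190,195)])
```

```text
(267, 174) [array([ 75.9,  51. , 202.5]), array([ 78.2,  40. , 194.6]), array([ 80.6,  29. , 186.7])]
(269, 176) [array([ 72.2,  51. , 197.5]), array([ 74.5,  40. , 189.5]), array([ 76.7,  29. , 181.6])]
(273, 177) [array([ 64. ,  51. , 195.1]), array([ 66.2,  40. , 187.1]), array([ 68.4,  29. , 179.1])]
(276, 174) [array([ 57.2,  51. , 202.8]), array([ 59.2,  40. , 195. ]), array([ 61.3,  29. , 187.1])]
[ 16.8  40.  162.3]
lip highlight pts: L tip (array([540. ,  25.6, 190.2]), np.float64(0.8475974749367006))
top lip tip at z192-195 [array([ 63.2,  88.3, 190. ]), array([ 62. ,  87.4, 195. ])]
top lip tip at z192-195 [array([ 63. , -95.2, 190. ]), array([ 61.8, -94.9, 195. ])]
```

Emit:
step_arm([
  [[0,0,1],0],
  [[0,0,2],0],
  [[0,0,2],0],
])

```text
time: 17.85
tool_pos: [499.5, -28.6, 160.5]
tcp_rot: [180.0, 0.0, 96.8]
ft_force: [0.5, 0.0, 0.1]
finger_gap: 85.6
grip_force: 0.3
```

Emit:
step_arm([
  [[0,0,1],0],
  [[0,0,2],0],
  [[0,0,2],0],
])

```text
time: 18.15
tool_pos: [500.7, -28.4, 159.9]
tcp_rot: [179.8, 0.0, 96.8]
ft_force: [1.0, 1.5, 6.2]
finger_gap: 85.3
grip_force: 3.1
```

Emit:
step_arm([
  [[0,0,1],0],
  [[0,0,2],0],
  [[0,0,2],0],
])

```text
time: 18.45
tool_pos: [502.0, -28.3, 159.3]
tcp_rot: [179.6, 0.0, 96.8]
ft_force: [2.4, 2.8, 11.8]
finger_gap: 85.1
grip_force: 5.8
```

Emit:
step_arm([
  [[0,-4,0],0],
  [[0,-8,0],0],
  [[0,-12,0],0],
  [[0,-16,0],0],
])

```text
time: 18.85
tool_pos: [486.6, -30.1, 160.3]
tcp_rot: [179.5, 0.0, 96.8]
ft_force: [-0.2, 4.4, 16.6]
finger_gap: 85.1
grip_force: 8.6
```

```bash
cat >> h.py <<'E'
def lidlook():
    np.set_printoptions(linewidth=250,precision=1,suppress=True)
    b=snapshot("side").mean(2).astype(int)
    for y in(188,192,196,200,206): print(y,b[y,250:300:2])
    p,M,s=tool();print(s["time"],caseof(p),s["ft_force"])
E
python3 -c "
from h import *
lidlook()"
```

```text
188 [ 70  65  50  35  36  36  64 118 140 141 140 140 139 126  85  75  76  75  75  67  54  99 140 144 145]
192 [ 77  71  33  31  33  36  78 106 100  91  85  81  76  75  74  74  76  75  73  71  70 121 144 145 145]
196 [ 58  34  29  35  36  29  44  76  77  75  76  77  74  74  74  74  76  74  80 111  91 120 139 135 133]
200 [ 36  34  38  36  31  34  35  49  80  78  77  74  76  75  74  75  76  81  76  69 115 156 129 100 111]
206 [ 32  32  33  34  31  32  35  32  41  69  78  75  76  75  74  74  76  74  54  72 143 173 152 134 165]
18.9 [  3.6  39.9 160.3] [ 0.2  3.3 17.6]
```

Emit:
step_arm([
  [[0,-4,0],0],
  [[0,-8,0],0],
  [[0,-12,0],0],
  [[0,-14,1],0],
  [[0,-16,2],0],
  [[0,-18,3],0],
  [[0,-18,3],0],
])

```text
time: 19.6
tool_pos: [469.4, -32.0, 158.9]
tcp_rot: [179.4, 0.1, 96.9]
ft_force: [-5.0, 6.3, 27.2]
finger_gap: 85.6
grip_force: 13.4
```

```bash
python3 -c "
from h import *
lidlook()
for t in(70,80,85,90,95,100): print(t,proj('side',W([lid(t,110,93),lid(t,110,93,-28)])).ravel())"
```

```text
188 [ 70  65  48  33  37  34  33  32  37  45 115 143 143 143 143 143 143 135  93  60  51  79 100 135 145]
192 [ 77  73  36  33  33  31  33  35  37  42  81  92  86  86  82  82  80  76  71  56  60  82 107 140 144]
196 [ 60  32  34  34  36  35  36  34  34  34  53  81  73  73  72  72  72  73  68  78  76  95 127 135 133]
200 [ 37  35  37  31  33  34  34  36  34  35  39  75  77  74  73  73  74  72  60  58  87 129 127  98 111]
206 [ 33  30  33  32  33  30  33  35  37  36  39  50  79  75  73  73  72  66  46  65 102 133 137 132 164]
19.65 [-13.2  40.  158.9] [-4.3  5.5 25.8]
70 [296.2 194.  309.5 198. ]
80 [286.9 191.9 300.7 194.1]
85 [282.1 191.3 296.1 192.5]
90 [277.3 191.1 291.3 191.3]
95 [272.6 191.2 286.4 190.4]
100 [267.9 191.6 281.4 189.9]
```

Emit:
step_arm([
  [[0,-4,-2],0],
  [[0,-8,-3],0],
  [[0,-12,-3],0],
  [[0,-15,-3],0],
  [[0,-15,-3],0],
])

```text
time: 20.15
tool_pos: [450.0, -34.5, 156.0]
tcp_rot: [-179.9, -0.0, 96.8]
ft_force: [-0.5, 0.6, 3.3]
finger_gap: 85.8
grip_force: 1.3
```

```bash
python3 -c "
from h import *
lidlook()"
```

```text
188 [ 69  63  48  33  32  34  34  32  32  34  36  36  36  38  82 138 144 144 145 145 147 156 139  97  91]
192 [ 75  71  32  32  33  34  34  32  34  38  36  38  37  36  71  94  94  99 101 104 115 123 108  91  90]
196 [ 60  35  33  36  36  35  32  34  35  34  32  37  35  36  68  77  70  69  65  75  75  94 108 102  97]
200 [ 34  33  35  32  34  34  33  38  33  34  33  35  36  37  67  77  69  68  58  56  87 129 128  99 112]
206 [ 32  29  33  33  32  33  29  33  34  37  40  37  40  44  60  77  70  63  49  65 102 130 122  99 122]
20.2 [-32.6  39.9 156.1] [-0.   1.5  1.5]
```

Emit:
step_arm([
  [[0,0,2],0],
  [[0,0,4],0],
  [[0,0,5],0],
  [[0,0,5],0],
])

```text
time: 20.6
tool_pos: [453.4, -34.2, 155.6]
tcp_rot: [179.6, 0.1, 96.8]
ft_force: [-8.2, 4.6, 25.5]
finger_gap: 85.5
grip_force: 13.1
```

```bash
python3 -c "
from h import *
lidlook()"
```

```text
188 [ 69  63  47  35  33  33  35  34  35  39  34  35  35  64 128 144 144 143 143 144 146 146 102  92  91]
192 [ 77  74  36  31  35  33  32  34  36  37  37  36  37  55  91  92  92  94  98 100 107 105  90  89  91]
196 [ 61  32  33  35  36  35  34  34  37  33  34  32  33  54  85  73  70  68  68  75  74  94 108 102  98]
200 [ 33  35  33  33  33  32  33  36  35  32  32  36  34  48  79  72  70  69  59  58  88 128 128  99 111]
206 [ 31  30  32  32  31  31  33  32  35  34  41  38  40  47  73  74  69  65  47  65 102 130 122 100 124]
20.65 [-29.4  39.7 155.6] [-7.2  4.8 25.9]
```

Emit:
step_arm([
  [[0,-5,0],0],
  [[0,-10,1],0],
  [[0,-15,2],0],
  [[0,-20,4],0],
  [[0,-20,5],0],
])

```text
time: 21.15
tool_pos: [430.2, -36.7, 146.8]
tcp_rot: [-180.0, -0.0, 96.8]
ft_force: [-9.7, 3.0, 17.7]
finger_gap: 85.5
grip_force: 9.9
```

```bash
python3 -c "
from h import *
lidlook()"
```

```text
188 [ 69  62  48  30  31  31  31  33  36  34  35  36  35  31  36  36  34  34  46  93 135 151 155 144 132]
192 [ 76  72  34  29  32  32  31  33  32  36  34  35  35  31  33  35  35  36  62  98 131 145 151 154 156]
196 [ 58  34  34  32  33  34  32  32  34  35  32  33  33  35  33  35  38  45  77  88  80  94 110 101 100]
200 [ 33  35  36  31  32  35  36  33  37  31  31  29  30  33  33  30  34  54  85  83  89 128 128  99 111]
206 [ 30  31  35  32  31  30  34  33  34  35  37  36  41  42  39  38  45  76  82  72 102 129 120  98 122]
21.2 [-52.6  40.1 147. ] [-7.7  2.2 14.5]
```

Emit:
step_arm([
  [[0,1,2],0],
  [[0,2,4],0],
  [[0,3,6],0],
])

```text
time: 21.5
tool_pos: [436.1, -36.1, 147.5]
tcp_rot: [179.7, 0.0, 96.9]
ft_force: [-36.2, 10.0, 73.1]
finger_gap: 85.2
grip_force: 38.8
```

```bash
python3 -c "
from h import *
lidlook()
for t in(60,65,75): print(t,proj('side',W([lid(t,110,93),lid(t,110,93,-28)])).ravel())"
```

```text
188 [ 70  65  48  31  30  32  34  32  34  35  36  36  36  31  34  38  35  36  95 140 146 153 151 148 151]
192 [ 77  71  33  28  31  31  33  32  33  35  36  36  36  34  33  35  36  47  95 118 132 146 150 154 155]
196 [ 61  33  33  32  32  33  34  31  34  33  33  34  35  36  34  34  35  58  83  79  76  93 108 101  98]
200 [ 34  33  37  30  29  30  33  35  34  33  33  32  34  36  33  34  39  75  73  58  87 128 129 100 111]
206 [ 31  32  31  31  27  29  35  30  33  35  36  38  39  40  39  40  53  79  54  65 102 130 121  96 124]
21.55 [-46.2  39.9 148. ] [-29.4  10.2  58.3]
60 [305.  197.3 317.2 202.9]
65 [300.7 195.5 313.5 200.3]
75 [291.6 192.8 305.2 195.9]
```

Emit:
step_arm([
  [[0,-1,-6],0],
  [[0,-6,-2],0],
  [[0,-10,0],0],
  [[0,-15,3],0],
  [[0,-19,6],0],
])

```text
time: 22.05
tool_pos: [413.7, -38.6, 133.0]
tcp_rot: [-179.9, -0.0, 96.8]
ft_force: [0.6, 0.7, 0.0]
finger_gap: 85.2
grip_force: 0.0
```

```bash
python3 -c "
from h import *
lidlook()"
```

```text
188 [ 69  65  47  32  30  35  33  33  34  35  35  38  34  34  34  36  36  37  95 138 144 154 158 159 158]
192 [ 77  71  32  31  30  32  31  30  33  35  35  36  36  36  33  34  36  48  97 118 133 146 151 153 156]
196 [ 59  32  34  34  35  33  34  34  33  33  32  32  35  31  33  34  35  60  84  78  74  94 109 102  98]
200 [ 31  34  35  33  31  30  34  36  33  32  31  34  36  35  37  37  39  72  72  58  88 129 128 100 111]
206 [ 28  31  31  32  30  28  32  33  32  39  39  38  41  42  38  39  53  82  55  64 102 130 121  99 122]
22.1 [-69.9  40.2 132.6] [-0.3  0.6 -0.9]
```

Emit:
step_arm([
  [[0,0,0],0],
  [[0,0,0],0],
])

```text
time: 22.3
tool_pos: [414.9, -38.7, 134.3]
tcp_rot: [-180.0, -0.0, 96.8]
ft_force: [-0.6, 0.1, -0.2]
finger_gap: 85.5
grip_force: 0.0
```

```bash
python3 -c "
from h import *
lidlook();cv2.imwrite('pics/cur3.png',snapshot('side'))
b=cv2.imread('pics/cur3.png').mean(2).astype(int)
for y in range(150,190,3): print(y,b[y,270:320:2])"
```

```text
188 [ 69  65  47  33  33  34  35  33  36  34  36  36  36  34  34  35  35  40  93 141 146 154 158 158 158]
192 [ 75  71  34  32  31  34  33  33  37  37  35  37  37  35  32  33  35  49  98 119 134 145 151 154 155]
196 [ 60  34  34  33  32  35  34  34  34  32  32  33  34  37  33  34  40  61  84  77  75  94 107 101  96]
200 [ 34  35  36  34  32  35  35  35  34  34  33  34  33  37  34  34  39  74  71  59  87 129 128  98 112]
206 [ 31  26  33  30  32  31  31  35  34  35  38  35  41  41  38  40  54  82  53  65 100 130 120  99 123]
22.35 [-68.   39.8 134.4] [-0.5  0.1  0.1]
150 [ 73  62  44  43  43  45  46  47  48  50  44  53 116 144 143 137  95  52  50  69  78  95 135 104  56]
153 [ 69  40  37  35  34  36  38  38  37  40  40  68 131 145 144 134  80  50  57  91  94 105 155 166  98]
156 [ 46  36  34  33  36  38  40  38  37  38  38  86 141 144 143 132  75  47  78 132 110  88 118 137  83]
159 [ 35  31  35  36  38  34  39  40  37  36  46 116 143 144 143 124  67  49  87 139 116  68  71  59  51]
162 [ 34  34  35  36  37  40  40  39  40  39  57 125 144 143 142 114  57  50  79 121 115  67  50  51  5
[... 256 characters left out ...]
 53 128 145 144 145 154 146 128 107  60  53  47  50  53  82 106]
174 [ 39  37  34  31  34  38  36  37  38  78 138 144 144 147 156 157 156 124  55  55  52  82  96  86 102]
177 [ 33  35  33  32  36  39  39  39  37  90 140 145 145 152 157 155 139  99  46  41  51  95 108  84 100]
180 [ 31  32  34  34  34  36  35  35  44 116 144 145 150 158 158 146 110  80  64  60  54  90 108  87 103]
183 [ 35  32  33  34  34  36  35  35  57 127 144 146 156 159 157 139 114 123 125 120  87  92 112  98 123]
186 [ 35  33  32  35  33  33  36  35  86 140 144 149 157 158 158 151 127 122 124 130 140 136 125 123 145]
189 [ 36  38  33  35  36  36  37  40 103 141 148 156 158 158 158 155 127  91  91 119 142 146 142 143 145]
```

Emit:
step_arm([
  [[0,0,-20],0],
  [[0,0,-42],0],
  [[0,10,-44],0],
  [[0,40,-44],0],
  [[0,70,-44],0],
  [[0,73,-44],0],
  [[0,73,-44],0],
])

```text
time: 23.1
tool_pos: [487.5, -29.7, 177.2]
tcp_rot: [-179.9, -0.0, 96.8]
ft_force: [-1.0, -0.2, -0.3]
finger_gap: 85.2
grip_force: 0.0
```

```bash
python3 -c "
from h import *
lidlook()"
```

```text
188 [ 70  63  52  32  33  33  33  33  34  33  36  36  35  34  34  36  33  36  65  87  91 100 107 106 106]
192 [ 76  72  34  29  34  30  31  34  33  34  34  38  35  32  32  38  37  46  80  91 100 108 107 107 107]
196 [ 59  30  33  34  36  34  33  32  33  34  33  35  33  34  35  33  38  60  83  77  76  95 107 102  96]
200 [ 33  31  33  29  32  34  31  34  35  34  33  35  34  37  37  37  39  72  71  57  87 130 128  99 112]
206 [ 30  31  32  32  29  30  32  33  33  36  37  38  41  43  39  37  55  80  52  65 101 130 119  98 122]
23.15 [  4.4  40.2 177.4] [ 0.7 -0.3  0.1]
```

Emit:
step_arm([
  [[0,0,15],0],
  [[0,0,31],0],
  [[0,0,31],0],
  [[0,-6,32],0],
  [[0,-12,33],0],
  [[0,-18,34],0],
  [[0,-23,35],0],
  [[0,-27,37],0],
  [[0,-31,39],0],
])

```text
time: 24.05
tool_pos: [456.6, -33.8, 139.7]
tcp_rot: [179.9, 0.0, 96.8]
ft_force: [1.0, 0.5, 0.5]
finger_gap: 85.5
grip_force: 0.4
```

```bash
python3 -c "
from h import *
lidlook()"
```

```text
188 [ 69  63  49  30  30  33  29  35  30  34  34  36  33  34  33  35  33  35  45  81  93  95  85  90 101]
192 [ 78  71  32  32  29  31  31  32  35  35  38  35  34  33  31  31  34  35  61  90  93  85  78 100 105]
196 [60 35 34 34 32 31 33 33 32 33 31 31 31 32 33 35 35 46 75 94 90 83 93 97 98]
200 [ 28  34  35  33  31  31  34  33  32  33  29  32  31  34  34  34  33  50  84  92  83  93 100  94 110]
206 [ 29  28  31  31  29  30  33  31  34  34  40  36  39  40  39  37  42  69  86  82  95 111 116  98 122]
24.1 [-26.9  39.9 139.1] [ 0.8 -0.3  0.4]
```

Emit:
step_arm([
  [[0,-5,2],0],
  [[0,-10,4],0],
  [[0,-15,6],0],
  [[0,-15,6],0],
])

```text
time: 24.5
tool_pos: [440.8, -35.4, 132.8]
tcp_rot: [-179.9, -0.0, 96.8]
ft_force: [0.2, 0.1, 0.4]
finger_gap: 85.7
grip_force: 0.0
```

```bash
python3 -c "
from h import *
lidlook()
b=snapshot('side').mean(2).astype(int)
for y in range(150,212,3): print(y,b[y,264:324:2])
for t in(60,65,70,75,80): print(t,proj('side',W([lid(t,110,93),lid(t,110,-93),lid(t,110,93,-28),lid(t,110,-93,-28)])).ravel())"
```

```text
188 [ 68  63  48  31  33  33  33  32  32  35  34  35  33  31  33  35  31  33  50  84 104 108 109 108 108]
192 [ 76  72  32  30  32  30  30  34  32  35  36  34  34  29  33  32  32  35  63  94 107 107 107 108 102]
196 [ 60  34  33  31  34  32  34  35  32  30  27  32  31  32  33  33  35  45  83 102 108 108 108 102  87]
200 [ 33  33  31  32  29  30  32  33  32  33  30  34  30  35  33  33  34  56  91 105 107 105  94  78  97]
206 [ 33  31  31  32  28  31  29  32  31  34  37  35  39  40  38  36  41  78  99 105  94  78  85 107 113]
24.55 [-41.7  40.  133.1] [-0.7  0.9 -0.2]
150 [78 72 74 74 60 43 43 42 43 45 47 50 48 46 46 57 76 74 67 54 51 49 46 49 47 46 47 50 48 48]
153 [73 75 74 67 39 34 33 38 35 37 38 35 41 45 46 71 81 59 45 68 72 49 46 49 47 46 48 47 50 51]
156 [74 74 75 43 33 34 34 32 36 40 36 38 42 47 45 44 39 38 44 82 85 53 48 47 45 48 49 48 46 49]
159 [73 77 55 33 31 29 33 32 35 37 39 38 43 46 48 39 33 34 39 52 50 44 47 46 46 45 47 48 50 49]
162 [78 65 37 33 34 34 34 36 38 38 38 39 43 47 45 39 37 39 46 46 48 47 47 51 63 59 49 47 49 49]
165 [ 71  41  32  33  37  33  36  36  33  35  3
[... 1533 characters left out ...]
  81 109 116 114 125 131 132 126 112 104 104 117 103 108]
204 [ 30  32  31  34  33  37  40  34  34  36  69  97 106 102  83  80  98 116 120 141 145 136 147 151 145 139 132 135 109 119]
207 [ 33  34  36  38  35  38  39  38  37  45  82 101 105  89  79  90 105 116 129 131 125 123 132 135 130 134 135 125 112 155]
210 [ 32  34  35  35  33  35  34  36  37  52  90 105 103  83  91 102 109 141 150 147 143 145 148 147 145 147 147 134 114 181]
60 [305.  197.3 310.9 148.1 317.2 202.9 321.2 153.2]
65 [300.7 195.5 307.2 146.5 313.5 200.3 318.1 150.9]
70 [296.2 194.  303.4 145.1 309.5 198.  314.7 148.7]
75 [291.6 192.8 299.5 144.  305.2 195.9 311.1 146.8]
80 [286.9 191.9 295.5 143.2 300.7 194.1 307.3 145.1]
```

Emit:
step_arm([
  [[0,-7,5],0],
  [[0,-14,10],0],
  [[0,-21,16],0],
  [[0,-27,23],0],
  [[0,-33,30],0],
  [[0,-37,36],0],
])

```text
time: 25.2
tool_pos: [404.2, -39.8, 96.6]
tcp_rot: [-180.0, -0.0, 96.8]
ft_force: [0.7, 0.1, 1.4]
finger_gap: 85.6
grip_force: 0.6
```

```bash
cat >> h.py <<'E'
def look2(y0=160,y1=240,x0=264,x1=344):
    np.set_printoptions(linewidth=250,precision=1,suppress=True)
    b=snapshot('side').mean(2).astype(int)
    print('   ',np.arange(x0,x1,2))
    for y in range(y0,y1,3): print(y,b[y,x0:x1:2])
    p,M,s=tool();print(s["time"],caseof(p),s["ft_force"])
E
python3 -c "
from h import *
look2()
for t in(10,20,30,40,50,60): print(t,proj('side',W([lid(t,110,93),lid(t,110,-93),lid(t,110,93,-28),lid(t,110,-93,-28)])).ravel())"
```

```text
[264 266 268 270 272 274 276 278 280 282 284 286 288 290 292 294 296 298 300 302 304 306 308 310 312 314 316 318 320 322 324 326 328 330 332 334 336 338 340 342]
160 [ 75  77  47  37  33  33  36  37  35  38  36  39  33  36  33  36  34  36  40  70 117 144 129 107 109 116 130 139 139 107  56  51  48  51  53  55  55  54  56  57]
163 [ 80  56  37  34  33  37  33  37  35  37  38  39  41  38  37  36  36  37  39  63  98 135 119  65  60  72  83  87  85  63  51  49  50  52  52  52  54  55  55  56]
166 [ 66  39  34  33  38  35  38  35  33  33  35  36  35  34  34  35  34  33  33  41  68 101  92  52  50  69  80  95 109  73  54  53  52  52  51  51  53  52  54  54]
169 [ 40  35  37  36  33  32  35  36  32  34  37  33  37  35  36  34  36  33  34  39  46  69  59  48  57  91 118 145 151 128  71  52  51  50  52  50  53  53  55  57]
172 [ 39  32  34  35  31  31  34  36  35  32  32  33  35  36  32  34  35  35  39  54  78  92  61  47  75 131 150 153 140  94  61  52  51  53  52  53  53  55  55  57]
175 [ 36  33  33  36  37  36  31  34  37  40  33  36  36  32  37  47  63  92 118 128 134 118  64  49  86 140
[... 3201 characters left out ...]
9  58  62]
235 [ 34  33  33  33  34  34  31  35  55  93  97  94  96  95  95  94  94  95  97  97  99 100 103 106 107 108 108 106 106 107 110 107  95  53  53  56  58  56  58  61]
238 [ 33  33  34  36  36  31  29  36  54  88  94  93  95  94  90  90  92  90  90  91  92  92  92  98  98  97  98 100 100 100 101 104  91  53  55  55  57  57  57  61]
25.25 [-79.8  40.2  95.5] [0.5 0.3 0.1]
10 [331.5 225.9 333.4 174.7 333.7 235.4 335.3 183.7]
20 [329.1 219.3 331.4 168.5 333.6 228.6 335.2 177.3]
30 [325.2 212.9 328.  162.5 331.9 221.8 333.8 170.8]
40 [319.8 207.  323.4 157.  328.6 215.  330.9 164.5]
50 [313.  201.7 317.6 152.1 323.6 208.7 326.7 158.6]
60 [305.  197.3 310.9 148.1 317.2 202.9 321.2 153.2]
```

Emit:
step_arm([
  [[-5,-5,5],0],
  [[-10,-9,10],0],
  [[-16,-13,15],0],
  [[-22,-16,20],0],
  [[-28,-18,24],0],
  [[-33,-20,28],0],
  [[-36,-22,31],0],
  [[-36,-22,31],0],
])

```text
time: 26.05
tool_pos: [387.5, -78.5, 66.4]
tcp_rot: [180.0, -0.0, 96.8]
ft_force: [0.6, 0.4, 2.4]
finger_gap: 85.4
grip_force: 1.0
```

Emit:
step_arm([
  [[0,0,2],0],
  [[0,0,4],0],
  [[0,0,6],0],
  [[0,0,6],0],
])

```text
time: 26.45
tool_pos: [387.4, -78.6, 60.6]
tcp_rot: [-180.0, 0.0, 96.8]
ft_force: [-2.1, -0.7, 3.2]
finger_gap: 85.6
grip_force: 1.8
```

```bash
python3 -c "
from h import *
look2(160,240,276,344)"
```

```text
[276 278 280 282 284 286 288 290 292 294 296 298 300 302 304 306 308 310 312 314 316 318 320 322 324 326 328 330 332 334 336 338 340 342]
160 [ 36  34  36  38  40  37  35  35  37  35  36  36  41  72 118 144 146 122  69  90 144 161 155 123  62  49  49  50  48  50  50  55  55  56]
163 [ 36  39  37  39  39  39  41  34  31  36  34  37  37  62  96 136 149 138  97  92 122 136 117 103  95  79  71  67  61  54  52  55  55  56]
166 [ 39  35  31  31  33  36  37  32  36  33  36  37  32  44  71 108 138 119 111 121 117 120  95  86  93 106 110 110 103  68  55  55  52  55]
169 [ 32  35  35  35  37  36  36  34  34  35  38  33  32  37  47  78 111 110 106 132 141 129  80  51  56  74  80  78  64  56  55  55  55  55]
172 [ 36  35  33  36  34  35  37  39  35  36  34  33  37  42  43  53  75  82  84  97 107  96  61  50  68  93  75  53  51  54  54  55  55  56]
175 [ 34  36  36  37  36  38  34  35  33  36  35  34  41  42  44  43  52  75  82  93 101  86  54  52  76  99  83  58  56  60  56  55  56  54]
178 [ 36  34  38  39  39  34  36  66  82  85  91  98 102 115 113 111 111 118 123 127 130 100  54  63 133 157 1
[... 2216 characters left out ...]
45 145 146 153 161 161 161 161 160 161 158 136 116 113 113 109  81  62  63  60  61  61]
229 [ 36  37  74 125 129 128 128 126 126 124 122 121 118 117 116 120 123 122 119 113 113 114 112 111 123 103  95  94  78  62  59  61  59  59]
232 [ 32  34  57  91  83  92  96  95  90  93  96  96  96  99  98  97 103 113 110 102 102 102 103 111 125 106  90  82  78  61  59  57  59  63]
235 [ 31  37  56  94  97  93  97 100  95  94  97  96  98  98  99  99 102 105 108 108 108 107 109 109 110 107  96  80  80  58  56  57  56  56]
238 [ 32  38  55  85  92  95  95  94  91  91  92  91  91  92  91  93  93  96  98  99  99 101 101 101 102 102  91  62  68  52  54  53  56  57]
26.5 [-100.2    3.5   60.6] [-1.7 -1.3  4.8]
```

Emit:
step_arm([
  [[0,0,1],0],
  [[0,0,2],0],
  [[0,0,3],0],
  [[0,0,3],0],
])

```text
time: 26.9
tool_pos: [387.4, -78.3, 57.2]
tcp_rot: [-180.0, 0.0, 96.8]
ft_force: [0.4, -1.4, 2.1]
finger_gap: 85.4
grip_force: 0.8
```

Emit:
step_arm([
  [[0,0,1],0],
  [[0,0,2],0],
  [[0,0,2],0],
])

```text
time: 27.2
tool_pos: [387.3, -78.0, 55.1]
tcp_rot: [-180.0, -0.0, 96.8]
ft_force: [1.1, -0.0, 1.5]
finger_gap: 85.2
grip_force: 0.1
```

Emit:
step_arm([
  [[0,0,1],0],
  [[0,0,2],0],
  [[0,0,2],0],
])

```text
time: 27.5
tool_pos: [387.3, -78.0, 53.2]
tcp_rot: [-180.0, -0.0, 96.8]
ft_force: [0.3, -0.4, 0.1]
finger_gap: 85.6
grip_force: 0.3
```

Emit:
step_arm([
  [[0,0,1],0],
  [[0,0,2],0],
  [[0,0,2],0],
])

```text
time: 27.8
tool_pos: [387.4, -78.1, 51.8]
tcp_rot: [-180.0, -0.0, 96.8]
ft_force: [-3.6, 0.9, 6.3]
finger_gap: 85.5
grip_force: 3.2
```

Emit:
step_arm([
  [[0,0,1],0],
  [[0,0,2],0],
  [[0,0,2],0],
])

```text
time: 28.1
tool_pos: [387.6, -78.2, 51.2]
tcp_rot: [-180.0, -0.0, 96.8]
ft_force: [-14.5, 3.8, 23.3]
finger_gap: 85.6
grip_force: 11.9
```

Emit:
step_arm([
  [[0,0,1],0],
  [[0,0,2],0],
  [[0,0,2],0],
])

```text
time: 28.4
tool_pos: [387.8, -78.3, 50.7]
tcp_rot: [-180.0, 0.0, 96.9]
ft_force: [-25.0, 5.2, 42.1]
finger_gap: 85.2
grip_force: 20.7
```

Emit:
step_arm([
  [[0,0,-6],0],
  [[0,0,-14],0],
  [[0,0,-40],0],
  [[0,0,-80],0],
  [[0,-20,-110],0],
  [[0,-20,-110],0],
])

```text
time: 29.0
tool_pos: [369.1, -81.6, 162.3]
tcp_rot: [179.6, 0.2, 96.8]
ft_force: [0.3, 0.0, 0.2]
finger_gap: 85.3
grip_force: 0.0
```

```bash
python3 -c "
from h import *
look2(160,246,276,344)
T=proj('side',W([[-60,93,81],[-60,-93,81],[50,93,81],[50,-93,81],[-60,93,53]]));print(T)
cv2.imwrite('pics/top3.png',snapshot('top'));print(proj('top',W([[-60,93,81],[-60,-93,81],[50,93,81],[50,-93,81]])))
b=cv2.imread('pics/top3.png').mean(2).astype(int)
for y in range(160,226,3):print(y,b[y,224:330:4])"
```

```text
[276 278 280 282 284 286 288 290 292 294 296 298 300 302 304 306 308 310 312 314 316 318 320 322 324 326 328 330 332 334 336 338 340 342]
160 [ 37  38  38  39  40  39  36  36  38  35  38  35  40  73 116 145 147 122  70  90 145 162 157 127  61  51  53  50  49  54  64 109  94  61]
163 [ 34  38  35  38  38  40  41  38  37  38  36  37  38  62  95 137 148 138  97  92 122 136 133 116  86  67  48  52  50  53  67 109  93  59]
166 [ 37  41  35  36  37  38  37  38  35  38  38  36  38  42  71 109 138 120 111 121 119 123 124 135 147 131  70  48  49  52  67  99  82  56]
169 [ 34  35  34  36  36  38  36  35  33  37  37  36  35  41  47  79 111 110 106 132 141 137 131 124 119 110  76  50  50  52  56  56  57  59]
172 [ 34  36  33  35  36  37  38  38  37  38  38  37  39  42  41  52  75  82  82  99 107 107 104 104 102 102  82  51  50  54  55  56  58  55]
175 [ 36  36  36  37  39  35  37  35  37  38  37  38  44  45  45  43  55  76  83  94 104 103 101 103 101 101  82  54  51  51  56  60  63  61]
178 [ 37  35  41  39  37  37  39  62  77  76  76  77  80  80  80  78  76  86  95 102 107 108 109 110 112 113 1
[... 5092 characters left out ...]
174 168  35  40]
208 [180 178 175 171 168 159 158 154 147 138 126 116  87  88 172 170 169 169 172 171 172 171 172 173 167  37  29]
211 [185 184 179 176 171 169 166 163 158 150 145 139 127 114 143 167 169 168 172 170 171 173 174 175 172  34  33]
214 [190 187 187 183 180 177 172 170 166 161 155 150 144 138 122 121 147 170 172 172 172 175 180 171 182  33  40]
217 [196 192 190 188 185 181 181 178 173 170 166 162 156 150 145 134 123 121 148 143 129  96  86  70  55  39  38]
220 [196 197 194 191 190 188 182 181 178 174 171 170 166 161 154 148 143 132 121 101  57  31  86  48  39  38  38]
223 [202 200 198 196 192 193 188 185 182 180 180 177 171 171 166 160 155 151 141 133 122  71 132 113  76  52  42]
```

Emit:
step_arm([
  [[0,0,-10],0],
  [[0,0,-20],0],
  [[0,0,-20],0],
  [[0,0,-20],0],
  [[0,0,-20],0],
  [[0,0,-20],0],
  [[0,0,-20],0],
  [[0,0,-20],0],
])

```text
time: 29.9
tool_pos: [367.4, -80.5, 177.2]
tcp_rot: [-180.0, -0.0, 96.8]
ft_force: [-0.0, -0.5, 1.1]
finger_gap: 85.7
grip_force: 0.0
```

```bash
python3 -c "
from h import *
a=cv2.imread('pics/side0.png').astype(int);b=snapshot('side').astype(int)
for im in(a,b):
    m=(im[:,:,2]-im[:,:,0]>60);m[:, :315]=0;m[:,335:]=0;m[:265]=0;m[300:]=0
    print('stamp',np.argwhere(m).mean(0),m.sum())
g=b.mean(2).astype(int)
print([int(np.argmin(np.diff(g[222:238,c])))+222 for c in(290,300,310,320,328)],[g[y,318:340:2].tolist() for y in(185,200,225)])
print('tape');print(a.mean(2).astype(int)[146:160:3,296:330:3]);print(g[146:160:3,296:330:3])
"
```

```text
stamp [278.74736842 321.72631579] 95
stamp [278.78125 321.84375] 96
[230, 230, 229, 230, 230] [[153, 161, 161, 162, 163, 163, 162, 158, 113, 59, 61], [162, 162, 162, 163, 162, 163, 163, 153, 91, 62, 63], [162, 162, 163, 162, 163, 162, 159, 111, 64, 61, 61]]
tape
[[ 48  44  46  46  45  80 121 134  55  49  52  52]
 [ 46  45  45  47  60 128 188 193 122  51  49  54]
 [ 45  47  57 110 139 117 165 195 173  57  49  53]
 [ 47  48 100 147 146  99 134 190 182  76  54  54]
 [107 107 109 127 128 124 127 156 154 131 110  54]]
[[ 43  43  45  42  43  79 120 134  55  48  47  52]
 [ 45  43  42  43  59 127 188 193 121  50  48  52]
 [ 44  47  55 109 139 117 166 194 173  52  48  52]
 [ 38  39  98 146 145  97 133 190 181  72  50  52]
 [ 37  39  79 142 147  83 107 175 173  90  49  50]]
```

```bash
python3 -c "
from bench import r
print(r.hand_in())"
```

```text
the job is handed in; nothing more can be done
None
```

I folded both end flaps flat and then closed the lid. It was still shut about 0.9 s after I let go, the stamp and tape dispenser are where they were, and I handed the job in at about 30 s. Some presses were harder than intended: the wrist read up to about 73 N dragging the lid over and 42 N on the last press, against limits of 120 N at the wrist and 40 N for the arm or gripper body.

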